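Rinse-dip the ointment spatula and lay it on its rest

ROBOT

A 6-joint arm with a two-finger parallel gripper is mounted at the origin on the work surface. World frame = base frame: x ahead of the robot, y to its left, z up, the work surface at z = 0. Lengths are in m, angles in rad, forces in N, time in s.
With the tool pointing down it reaches from about 0.3 to 0.95 m from the base axis. Payload 3.1 kg.
Tool frame: the origin (TCP) lies midway between the tips of the shut fingers; the grasp point (between the pads) lies 19 mm behind it (manip.grip_depth is the distance from the TCP to the grasp point, in m); x points along the fingers, z is the direction in which the jaws open and shut, and the axes are right-handed (so a half turn about x gives the same grasp; the last joint's range is limited). The gripper opens to 85 mm and grips with 20 to 120 N. Pads are 22 mm wide; open, the fingers measure 114 mm over their backs; the gripper's body (76 mm by 85 mm) begins 54 mm behind the grasp point. The pads swing forward as they close: fully open they stand 13 mm farther back than shut.
Start: joints at [1.047, 0.308, 1.634, -0, 1.2, -0.07], TCP at [0.274, 0.562, 0.231] pointing down, gripper open.
Joint ranges: [-3.06, 3.06], [-0.79, 1.96], [0.05, 2.63], [-1.19, 4.34], [0.05, 2.64], [-2.94, 2.94]. Speed limits (rad/s): [2.79, 2.79, 3.14, 3.14, 3.14, 3.14].

INTERFACE

Orientations are given as a unit quaternion [x, y, z, w].
In Python, from rig import readout, optics, job, manip gives the robot as it stands.
- The arm moves only by the shell command python3 -m handwheel 'ROWS'. ROWS is JSON, a list of rows, each an object with "delta_rot": the turn, a rotation vector about the tool's x, y, z in degrees, a list of three; "delta_pos": the shift along the tool's x, y, z in m, a list of three; "hand": the closure, from 0 (fully open) to 1 (shut). A call has 1 to 5 rows; each row shifts and turns the commanded pose from where the row before left it, along the tool's axes as they then stand; what a row does not reach is not made up. A row lasts 1/12 s, in which the tool goes at most 41.7 mm and 7.16 degrees, less where a joint would pass 70% of its speed; a pose out of reach is approached as far as the arm can. A call is refused whole if a number of a shift passes 0.0417 or a number of a turn 7.16, either way. A call with a gripper value outside its range is refused whole. The fingers move at their own pace and stop on an object; the grip force is fixed at half the most. Time passes only in rows, so rows that do not move let the fingers close. It gives the time, the measured TCP pose, the force and the opening at its end, in the units of the state.
- readout.state(): the state, without advancing time (a new reading comes with each control period).
- optics.get_image(name): name is "side" or "top"; returns (picture, depth): 480x640x3 uint8, red, green, blue; 480x640 float32, m along the optical axis (not along the pixel's ray), 0 where there is no reading.
- optics.camera_params(name): a dict with "mtx" (3x3 intrinsics, pixels), "R" (3x3) and "t" (3): a world point X has camera coordinates R X + t. Camera axes: x right, y down, z forward; pixel columns grow to the right and rows downward; lengths in m; the calibration is good to about 2 mm. A picture is of the moment at which its call begins. camera_params takes no time and is no camera call.
- job.sign_off(): hands the job in, once; it reports no verdict.
The state is a dict: "time_s": time; "qpos": joint angles; "qd": joint speeds; "effort": joint torques, N m; "tool_pos": TCP position; "eef_rot": TCP orientation; "ft_force": force on the tool from outside, world axes, zero at the start; "moment": the same for the moment, N m; "gripper_width": finger opening in m.
Only numpy, scipy, OpenCV 4.12 (cv2) and the standard library are available. Lean on these libraries where they do the work, as an engineer would, in place of code of your own. Each camera call takes 0.05 s, during which the arm holds its last target.

TASK

Tidy up after mixing an ointment: pick up the spatula from the marble slab, dip its blade straight down the leaning steel cup, in line with the cup, until the tip is within about 2 cm of the bottom, and hold it there for at least a second without pressing hard on the cup. Then lay the spatula down gently, right way up and level, across both forks of the spatula rest with the middle of the spatula's weight (the front part of the handle) midway between the forks, and let go. Leave everything else where it stands.

Things in the scene. Friction and masses are not known exactly. Their poses are not given: they have to be found in the camera images.
- spatula: spatula, 210 mm long, 50 to 100 g, flat on the slab, blade roughly towards the robot. Black bar handle 120 long, 14 wide, 16 high; steel blade 90 long, 18 wide (last 19 mm: 11), 3 thick, flush with the handle's underside. Origin: on the underside below the centre of mass; handle x = -85 to 35 mm, blade 35 to 125. x points to the tip, z up out of its top. Grip across the handle at the origin
- spatula_tip (a point): the tip of the spatula's blade, 125 mm ahead of its origin; axes as the spatula's
- cup: plain steel cup, fixed on a stand, leaning 50 degrees from vertical, its mouth looking up and away from the robot. Outside 62 mm across, 84 long; inside 56 across, 80 deep. Origin: outside centre of its bottom, 46 mm above the table. z runs along its axis out of the mouth, y is horizontal, x points to its low side. Dry and empty; cannot move
- cup_floor (a point): centre of the cup's inner bottom; axes as the cup's
- cup_rim (a point): centre of the cup's mouth, 80 mm from the inner bottom; axes as the cup's; 100 mm above the table
- slab: fixed white marble ointment slab, 220 x 140 mm (x, y), 12 mm thick; origin at the centre of its underside on the table, z up
- rest: fixed spatula rest: grey base 130 x 80 mm, 8 thick, with two upright aluminium forks, 6 thick, at x = -50 and +50 mm. Each fork is an open-topped trough, its floor 50 mm above the table and 28 wide, flaring to 50 wide at its top, 74 above the table. Origin on the table below the middle; the tool lies along x through both forks, blade either way; z up
- rest_seat (a point): midway between the forks at the height of their floors, 50 mm above the table: where the laid spatula's origin belongs; axes as the rest's
- beaker: bystander: upright open steel cup, 68 mm across, 75 mm high; origin at the centre of its underside
- bottle: bystander: amber bottle, 48 mm across, 90 mm high; origin at the centre of its underside
- jar: bystander: small white lidded jar, 54 mm across, 45 mm high; origin at the centre of its underside
- mortar: bystander: white ceramic mortar, 110 mm across, 60 mm high; origin at the centre of its underside
- carton_a: bystander: white carton 110 x 50 x 40 mm; origin at the centre of its underside
- carton_b: bystander: brown carton 90 x 60 x 25 mm; origin at the centre of its underside
- basket: bystander: red slatted basket 260 x 170 mm, 85 mm high, at the left; origin at the centre of its underside
Mind the look-alikes: they are no part of the job. Leave any yellow look-alike of the rest alone.

How it is judged:
By the outcome, as a careful person would: the job done as asked, in the order asked, and still so for the second after the job is handed in, with the robot touching nothing.
It also fails if it takes over 59 s, if anything falls off the work surface, if the arm or the gripper's body presses on something with over 40 N, if the wrist force passes 120 N, or if a joint passes its speed limit or range.

## Working session

There is one attempt and no reset: what is moved stays moved. The work goes in short steps, Python scripts to look and compute and a shell command to move; the robot and the scene stay as the last step left them, time stands still between calls to the robot, and variables do not carry over. Pictures are saved under pics/ and viewed, and the job is handed in when it is done.

```bash
ls; mkdir -p pics; python3 - <<'E'
from rig import readout, optics, job, manip
import cv2
print(readout.state()); print(manip.grip_depth)
for n in("side","top"):
    im,d=optics.get_image(n); cv2.imwrite(f"pics/{n}0.png",im[:,:,::-1]); 
    import numpy as np; np.savez(f"{n}0.npz",im=im,d=d)
    print(n,optics.camera_params(n))
E
```

```text
pics
{'time_s': 0.0, 'qpos': array([ 1.04730294e+00,  3.09029033e-01,  1.63515353e+00,  1.75515445e-05,
        1.19966586e+00, -6.96848229e-02]), 'qd': array([-0.00135132, -0.00051891,  0.00085114,  0.00055967, -0.00139213,
       -0.00033266]), 'effort': array([-2.59902081e-04, -4.15257204e+01, -2.76664943e+01, -2.26780139e-05,
        1.02367371e-02, -6.73627767e-07]), 'tool_pos': array([0.27360835, 0.56104519, 0.23004781]), 'eef_rot': array([-0.37506987,  0.60037252,  0.37433107,  0.59895882]), 'ft_force': array([-0.12647475, -0.50057759, -0.18314642]), 'moment': array([-0.02642036, -0.03520239,  0.00130801]), 'gripper_width': 0.08545487100803732}
0.0187
side {'mtx': array([[561.92685887,   0.        , 315.3282552 ],
       [  0.        , 561.92685887, 238.38235036],
       [  0.        ,   0.        ,   1.        ]]), 'R': array([[ 9.93287376e-01, -1.15670285e-01,  7.57959419e-04],
       [-5.92464829e-02, -5.14369205e-01, -8.55519827e-01],
       [ 9.93480937e-02,  8.49732138e-01, -5.17769496e-01]]), 't': array([-0.45718045,  0.14901311,  1.5273787 ])}
top {'mtx': array([[478.33203529,   0.        , 322.25317578],
       [  0.        , 478.33203529, 233.89770145],
       [  0.        ,   0.        ,   1.        ]]), 'R': array([[-0.01772826, -0.99957164, -0.02328631],
       [-0.99582942,  0.01973699, -0.08907422],
       [ 0.08949567,  0.02161006, -0.99575275]]), 't': array([0.1000545 , 0.48464566, 1.3281926 ])}
```

View pics/side0.png

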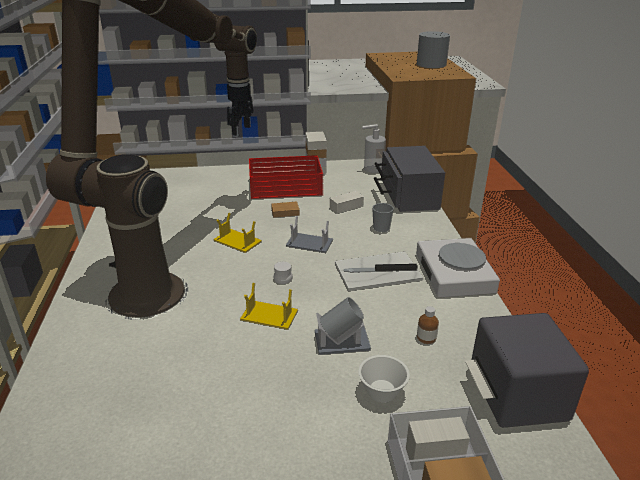

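View pics/top0.png

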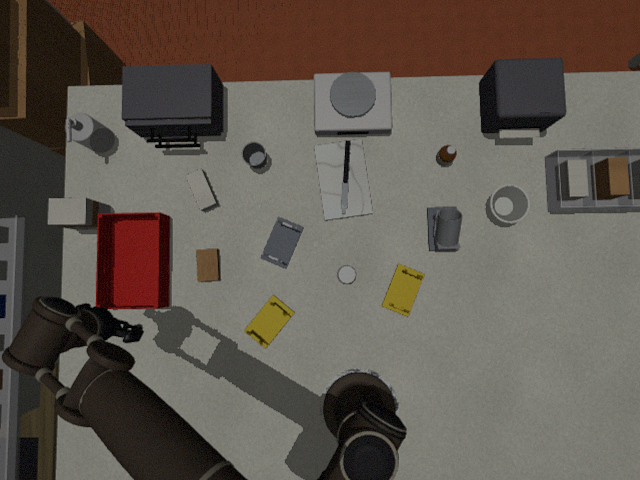

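The side view shows the spatula on the slab at about (395,268), the cup at (342,325) and the grey rest at (310,238). In the top view they are at (346,180), (445,228) and (282,243). The yellow items are decoys. I'll zoom in next.

```bash
python3 - <<'E'
import cv2,numpy as np
t=np.load("top0.npz")["im"][:,:,::-1];s=np.load("side0.npz")["im"][:,:,::-1]
def c(im,x,y,w,h,k): return cv2.resize(im[y:y+h,x:x+w],(w*k,h*k),interpolation=cv2.INTER_CUBIC)
cv2.imwrite("pics/z1.png",c(t,305,130,80,100,6))
cv2.imwrite("pics/z2.png",np.hstack([c(t,415,190,65,75,6),c(t,250,205,65,75,6)]))
cv2.imwrite("pics/z3.png",c(s,280,205,130,100,6)); cv2.imwrite("pics/z4.png",c(s,300,285,80,75,8))
E
```

```text
(no output)
```

View pics/z1.png

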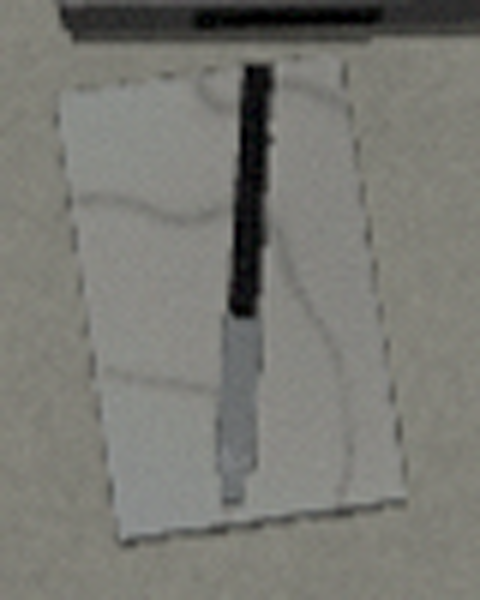

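View pics/z2.png

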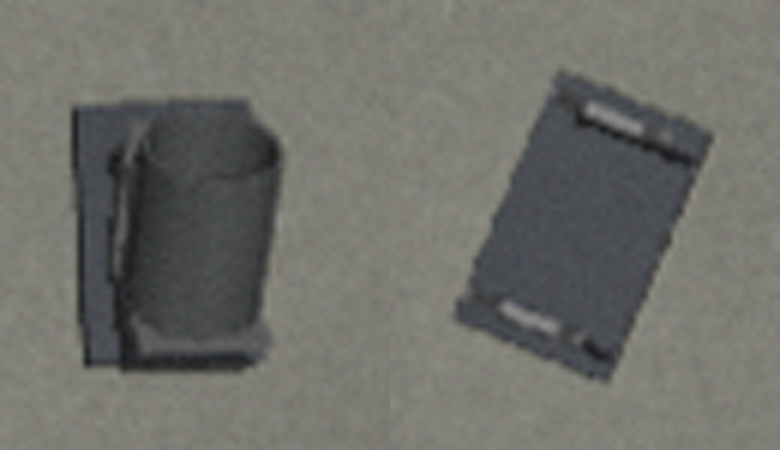

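View pics/z3.png

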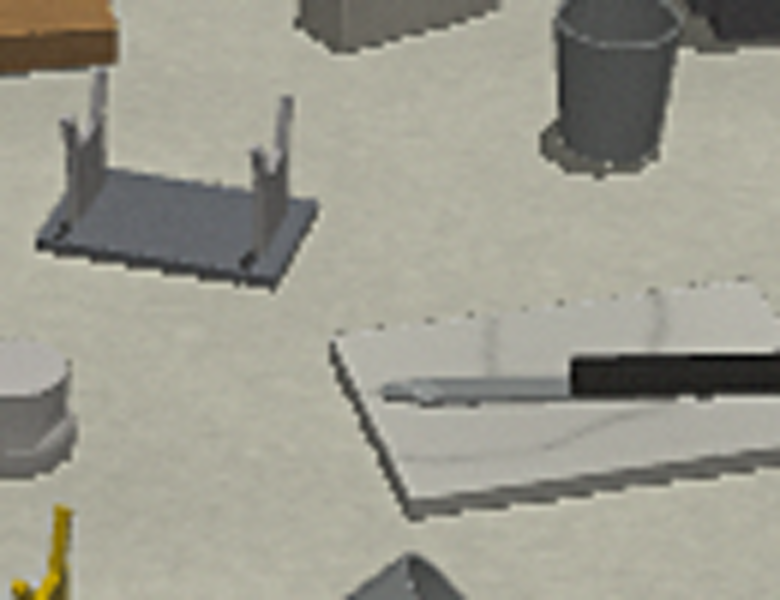

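View pics/z4.png

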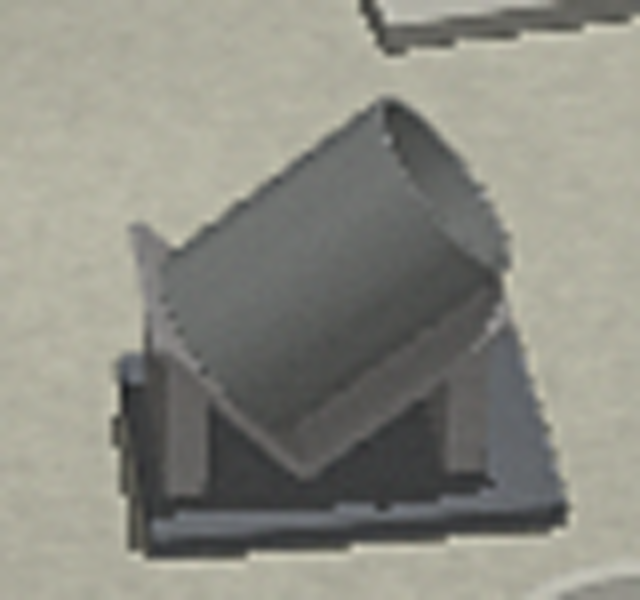

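```bash
cat > h.py <<'E'
import numpy as np,cv2
from scipy.spatial.transform import Rotation as Ro
P={}
def cam(n):
    from rig import optics
    return optics.camera_params(n)
def ray(n,uv):
    p=cam(n);uv=np.atleast_2d(np.array(uv,float))
    d=np.c_[uv,np.ones(len(uv))]@np.linalg.inv(p["mtx"]).T@p["R"]
    return -p["R"].T@p["t"],d
def onz(n,uv,z):
    c,d=ray(n,uv); return c+d*((z-c[2])/d[:,2])[:,None]
def pts(n,D,uv):
    c,d=ray(n,uv); uv=np.atleast_2d(uv).astype(int)
    return c+d*D[uv[:,1],uv[:,0]][:,None]
def proj(n,X):
    p=cam(n);q=(p["R"]@np.atleast_2d(X).T).T+p["t"];q=q@p["mtx"].T;return q[:,:2]/q[:,2:]
def tri(ut,us):
    c1,d1=ray("top",ut);c2,d2=ray("side",us);d1=d1[0];d2=d2[0]
    s=np.linalg.lstsq(np.c_[d1,-d2],c2-c1,rcond=None)[0]
    a=c1+s[0]*d1;b=c2+s[1]*d2;return (a+b)/2,np.linalg.norm(a-b)
E
python3 - <<'E'
from h import *
for n,box in(("top",(305,130,80,100)),("side",(330,245,95,50))):
    f=np.load(n+"0.npz");im=f["im"];D=f["d"];x,y,w,h=box
    m=np.zeros(im.shape[:2],np.uint8);m[y:y+h,x:x+w]=(im[y:y+h,x:x+w].max(2)<60)
    k,l,st,_=cv2.connectedComponentsWithStats(m)
    if n=="top": l[:140]=0
    i=1+np.argmax(st[1:,4]);ys,xs=np.where(l==i);r=cv2.minAreaRect(np.c_[xs,ys].astype(np.float32));b=cv2.boxPoints(r)
    print(n,r,st[i]);print(onz(n,b,.028).round(4))
    pp=pts(n,D,np.c_[xs,ys]);print("depth median",np.median(pp,0),pp.std(0))
# blade, hand picked
print("tip",onz("top",[[343.7,214.3]],.015),onz("top",[[345.5,182.5]],.028),onz("side",[[280+382/6,205+392/6]],.015))
q=lambda a,ox,oy,k=6:[[ox+x/k,oy+y/k] for x,y in a]
# slab & rest & cup stand corners
print("slab",onz("top",q([(60,90),(342,62),(407,500),(122,543)],305,130),.012).round(4))
R=onz("top",q([(555-390,70),(712-390,135),(608-390,382),(457-390,318)],250,205),.008);print("rest top",R.round(4),R.mean(0))
R=onz("side",q([(40,243),(272,287),(318,203),(108,170)],280,205),.008);print("rest side",R.round(4),R.mean(0))
print("cupstand",onz("top",q([(73,105),(250,100),(87,365)],415,190),.008).round(4))
E
```

```text
top ((0.0, 0.0), (0.0, 0.0), 0.0) [315 130  70   7 289]
[[1.2075 1.0424 0.028 ]
 [1.2075 1.0424 0.028 ]
 [1.2075 1.0424 0.028 ]
 [1.2075 1.0424 0.028 ]]
depth median [nan nan nan] [nan nan nan]
side ((395.5, 267.0), (6.0, 41.0), 90.0) [375 264  42   7 265]
[[ 0.6346  0.0282  0.028 ]
 [ 0.7506  0.0149  0.028 ]
 [ 0.7425 -0.0146  0.028 ]
 [ 0.6284 -0.0014  0.028 ]]
depth median [0.68930945 0.01537127 0.02393877] [0.04088235 0.07924537 0.0551669 ]
tip [[0.54196092 0.02902471 0.015     ]] [[0.63106415 0.02226134 0.028     ]] [[0.54425714 0.02569089 0.015     ]]
slab [[ 0.7463  0.1076  0.012 ]
 [ 0.7568 -0.0286  0.012 ]
 [ 0.5434 -0.0541  0.012 ]
 [ 0.5256  0.0817  0.012 ]]
rest top [[0.54   0.2189 0.008 ]
 [0.5072 0.1441 0.008 ]
 [0.3906 0.1951 0.008 ]
 [0.4222 0.2667 0.008 ]] [0.46500364 0.20619217 0.008     ]
rest side [[0.3938 0.1886 0.008 ]
 [0.5061 0.1337 0.008 ]
 [0.5405 0.2114 0.008 ]
 [0.4348 0.2575 0.008 ]] [0.46879387 0.19781553 0.008     ]
cupstand [[ 0.5575 -0.2096  0.008 ]
 [ 0.5581 -0.2934  0.008 ]
 [ 0.4336 -0.2116  0.008 ]]
  return _methods._mean(a, axis=axis, dtype=dtype,
  ret = um.true_divide(
  ret = _var(a, axis=axis, dtype=dtype, out=out, ddof=ddof,
  arrmean = um.true_divide(arrmean, div, out=arrmean,
  ret = um.true_divide(
```

```bash
python3 - <<'E'
from h import *
from scipy.optimize import least_squares
f=np.load("top0.npz");im=f["im"].astype(int);D=f["d"]
m=np.zeros((480,640),np.uint8);m[139:190,335:360]=im[139:190,335:360].max(2)<60
ys,xs=np.where(m);r=cv2.minAreaRect(np.c_[xs,ys].astype(np.float32));b=cv2.boxPoints(r)
A=onz("top",np.c_[xs,ys],.028);c=A.mean(0);u,s,v=np.linalg.svd(A-c);print("handle cen",c,"dir",v[0],"ext",np.ptp((A-c)@v[0]),len(A), "uvcen",xs.mean(),ys.mean(),"yrange",ys.min(),ys.max())
print(onz("top",b,.028).round(4))
pp=pts("top",D,np.c_[xs,ys]);print("depth",np.median(pp,0),np.percentile(pp[:,2],[5,50,95]))
# rest base mask top
m=np.zeros((480,640),np.uint8);w=im[210:275,255:310];m[210:275,255:310]=(w.max(2)<105)&(w[...,2]-w[...,0]>3)
m=cv2.morphologyEx(m,cv2.MORPH_CLOSE,np.ones((7,7)));m=cv2.morphologyEx(m,cv2.MORPH_OPEN,np.ones((3,3)))
c=max(cv2.findContours(m,0,2)[0],key=cv2.contourArea);r=cv2.minAreaRect(c);B=onz("top",cv2.boxPoints(r),.008);print("rest",r,B.round(4),B.mean(0))
for i in range(4):e=B[(i+1)%4]-B[i];print(np.hypot(*e[:2]).round(4),np.degrees(np.arctan2(e[1],e[0])).round(2))
# forks: bright points by depth >40mm
for n,(x0,x1,y0,y1) in (("top",(255,310,210,275)),("side",(285,340,212,250))):
    d=np.load(n+"0.npz")["d"];g=np.mgrid[y0:y1,x0:x1].reshape(2,-1)[::-1].T
    p=pts(n,d,g);k=(p[:,2]>.042)&(p[:,2]<.085)&(p[:,0]<.6)&(p[:,1]<.28);print(n,"forkpts",k.sum())
    p=p[k]
    if len(p)>4:
        t=np.array([np.cos(-.41),np.sin(-.41)]); 
        q=p[:,:2]-[.465,.206];print(np.c_[q@[.918,-.396],q@[.396,.918],p[:,2]].round(3)[::max(1,len(p)//25)])
# cup
P=[]
for n,(x0,x1,y0,y1) in (("top",(425,466,200,252)),("side",(315,366,295,347))):
    d=np.load(n+"0.npz")["d"];g=np.mgrid[y0:y1,x0:x1].reshape(2,-1)[::-1].T
    p=pts(n,d,g);p=p[(p[:,2]>.03)&(p[:,2]<.14)];P.append(p);print(n,len(p),p.min(0),p.max(0))
np.savez("cup.npz",a=P[0],b=P[1])
def res(x,p):
    a=np.array([np.sin(np.radians(50))*np.cos(x[2]),np.sin(np.radians(50))*np.sin(x[2]),np.cos(np.radians(50))])
    q=p-np.array([x[0],x[1],.073]);s=q@a
    return np.linalg.norm(q-s[:,None]*a,axis=1)-.031
for p in(P[0],P[1],np.vstack(P)):
    o=least_squares(res,[.5,-.26,0],args=(p,),loss="soft_l1",f_scale=.002)
    a=np.radians(50);mid=np.r_[o.x[:2],.073];ax=np.array([np.sin(a)*np.cos(o.x[2]),np.sin(a)*np.sin(o.x[2]),np.cos(a)])
    print("cup mid",mid,"yaw",np.degrees(o.x[2]),"rim",mid+ax*.042,"med|res|",np.median(abs(res(o.x,p))))
E
```

```text
handle cen [0.6917042  0.01892939 0.028     ] dir [-9.96936104e-01  7.82202335e-02  4.63718834e-29] ext 0.11946412644881242 191 uvcen 346.19895287958116 161.50785340314135 yrange 141 182
[[0.6329 0.0301 0.028 ]
 [0.752  0.0206 0.028 ]
 [0.7509 0.0076 0.028 ]
 [0.6318 0.0172 0.028 ]]
depth [0.69143989 0.01896298 0.02845018] [0.0220948  0.02845018 0.03266118]
rest ((281.538330078125, 242.22775268554688), (27.02684783935547, 44.56064987182617), 22.932100296020508) [[0.4238 0.2688 0.008 ]
 [0.5406 0.2181 0.008 ]
 [0.5088 0.147  0.008 ]
 [0.3925 0.198  0.008 ]] [0.46641047 0.20797171 0.008     ]
0.1274 -23.47
0.0779 -114.12
0.127 156.29
0.0774 66.18
top forkpts 100
[[ 0.052  0.03   0.077]
 [ 0.05   0.029  0.074]
 [ 0.049  0.026  0.072]
 [ 0.054  0.018  0.055]
 [ 0.053  0.015  0.05 ]
 [ 0.05   0.014  0.049]
 [ 0.054  0.003  0.051]
 [ 0.053  0.001  0.045]
 [ 0.051 -0.004  0.048]
 [ 0.049 -0.004  0.046]
 [ 0.052 -0.017  0.062]
 [ 0.049 -0.014  0.055]
 [ 0.052 -0.026  0.071]
 [-0.045  0.031  0.072]
 [-0.045  0.025  0.068]
 [-0.047  0.022  0.065]
 [-0.05   0.021  0.061]
 [-0.045  0.012  0.055]
[... 756 characters left out ...]
0.062]
 [ 0.051 -0.023  0.059]
 [ 0.045 -0.014  0.049]
 [ 0.051 -0.023  0.052]
 [ 0.052 -0.017  0.046]]
top 986 [ 0.43728542 -0.28254197  0.0308463 ] [ 0.54533396 -0.21974715  0.12832939]
side 1404 [ 0.43578726 -0.28453433  0.03006996] [ 0.54447018 -0.21760491  0.12285624]
cup mid [ 0.49384732 -0.25110685  0.073     ] yaw 1.6730202456789234 rim [ 0.52600748 -0.25016752  0.09999708] med|res| 0.0017871149066954629
cup mid [ 0.49608675 -0.25098719  0.073     ] yaw -1.8837167888497641 rim [ 0.52824323 -0.25204478  0.09999708] med|res| 0.002102134372667064
cup mid [ 0.49491104 -0.25079054  0.073     ] yaw -0.6112925125235406 rim [ 0.52708308 -0.2511338   0.09999708] med|res| 0.0019270833159120999
```

```bash
cat > plan.py <<'E'
from h import *
import sys,json
def plan(tp,X,Z,hand,n=None,vmax=.04,wmax=6.5):
    "target TCP position, tool x & z axes -> rows from measured pose"
    from rig import readout
    s=readout.state();p=np.array(s["tool_pos"]);R=Ro.from_quat(s["eef_rot"])
    X=np.array(X,float);X/=np.linalg.norm(X);Z=np.array(Z,float);Z-=X*(X@Z);Z/=np.linalg.norm(Z)
    T=Ro.from_matrix(np.c_[X,np.cross(Z,X),Z])
    a=(R.inv()*T).as_rotvec(degrees=True);d=np.array(tp)-p
    N=n or max(1,int(np.ceil(max(np.linalg.norm(d)/vmax,np.linalg.norm(a)/wmax))))
    print("t",s["time_s"],"p",p.round(4),"w",round(s["gripper_width"],4),"F",s["ft_force"].round(1),"d",d.round(4),"rot",a.round(2),"N",N)
    for i in range(N):
        print(json.dumps({"delta_pos":[float(x) for x in R.apply(d/N,inverse=True).round(4)],"delta_rot":[float(x) for x in (a/N).round(2)],"hand":hand}))
        R=R*Ro.from_rotvec(a/N,degrees=True)
E
python3 - <<'E'
from plan import *
from rig import readout
print(Ro.from_quat(readout.state()["eef_rot"]).as_matrix().round(3))
for z in([.075,.9972,0],[-.075,-.9972,0]): plan([.668,.0206,.12],[0,0,-1],z,0)
E
```

```text
[[-0.001 -0.899  0.438]
 [-0.002  0.438  0.899]
 [-1.     0.    -0.002]]
t 0.1 p [0.2737 0.5611 0.2302] w 0.0853 F [-0.4  0.6 -0.2] d [ 0.3943 -0.5405 -0.1102] rot [-21.7   -0.12  -0.03] N 17
{"delta_pos": [0.0065, -0.0348, -0.0184], "delta_rot": [-1.28, -0.01, -0.0], "hand": 0}
{"delta_pos": [0.0065, -0.0344, -0.0192], "delta_rot": [-1.28, -0.01, -0.0], "hand": 0}
{"delta_pos": [0.0065, -0.0339, -0.0199], "delta_rot": [-1.28, -0.01, -0.0], "hand": 0}
{"delta_pos": [0.0065, -0.0335, -0.0207], "delta_rot": [-1.28, -0.01, -0.0], "hand": 0}
{"delta_pos": [0.0065, -0.033, -0.0214], "delta_rot": [-1.28, -0.01, -0.0], "hand": 0}
{"delta_pos": [0.0065, -0.0325, -0.0221], "delta_rot": [-1.28, -0.01, -0.0], "hand": 0}
{"delta_pos": [0.0065, -0.032, -0.0229], "delta_rot": [-1.28, -0.01, -0.0], "hand": 0}
{"delta_pos": [0.0065, -0.0315, -0.0236], "delta_rot": [-1.28, -0.01, -0.0], "hand": 0}
{"delta_pos": [0.0065, -0.031, -0.0243], "delta_rot": [-1.28, -0.01, -0.0], "hand": 0}
{"delta_pos": [0.0065, -0.0304, -0.025], "delta_rot": [-1.28, -0.01, -0.0], "hand": 0}
{"delta_pos": [0.0065, -0.0299, 
[... 2132 characters left out ...]
.33, -0.0, 0.01], "hand": 0}
{"delta_pos": [0.0044, -0.0048, 0.0263], "delta_rot": [6.33, -0.0, 0.01], "hand": 0}
{"delta_pos": [0.0044, -0.0018, 0.0267], "delta_rot": [6.33, -0.0, 0.01], "hand": 0}
{"delta_pos": [0.0044, 0.0011, 0.0267], "delta_rot": [6.33, -0.0, 0.01], "hand": 0}
{"delta_pos": [0.0044, 0.0041, 0.0265], "delta_rot": [6.33, -0.0, 0.01], "hand": 0}
{"delta_pos": [0.0044, 0.007, 0.0258], "delta_rot": [6.33, -0.0, 0.01], "hand": 0}
{"delta_pos": [0.0044, 0.0098, 0.0249], "delta_rot": [6.33, -0.0, 0.01], "hand": 0}
{"delta_pos": [0.0044, 0.0125, 0.0237], "delta_rot": [6.33, -0.0, 0.01], "hand": 0}
{"delta_pos": [0.0044, 0.015, 0.0222], "delta_rot": [6.33, -0.0, 0.01], "hand": 0}
```

```bash
python3 -m handwheel '[{"delta_pos":[0.003,-0.035,-0.0185],"delta_rot":[-1.3,0,0],"hand":0},{"delta_pos":[0.003,-0.0345,-0.019],"delta_rot":[-1.3,0,0],"hand":0},{"delta_pos":[0.003,-0.034,-0.02],"delta_rot":[-1.3,0,0],"hand":0},{"delta_pos":[0.003,-0.0335,-0.0205],"delta_rot":[-1.3,0,0],"hand":0},{"delta_pos":[0.003,-0.033,-0.0215],"delta_rot":[-1.3,0,0],"hand":0}]'
python3 -m handwheel '[{"delta_pos":[0.005,-0.0325,-0.022],"delta_rot":[-1.3,0,0],"hand":0},{"delta_pos":[0.005,-0.032,-0.023],"delta_rot":[-1.3,0,0],"hand":0},{"delta_pos":[0.005,-0.0315,-0.0235],"delta_rot":[-1.3,0,0],"hand":0},{"delta_pos":[0.005,-0.031,-0.0245],"delta_rot":[-1.3,0,0],"hand":0},{"delta_pos":[0.005,-0.0305,-0.025],"delta_rot":[-1.3,0,0],"hand":0}]'
python3 - <<'E'
from plan import *
from rig import readout
print(readout.state()["qpos"].round(3))
plan([.668,.0206,.10],[0,0,-1],[.075,.9972,0],0)
E
```

```text
time_s: 0.52
tool_pos: [0.3909, 0.4011, 0.2156]
eef_rot: [-0.409, 0.577, 0.409, 0.577]
ft_force: [0.5, 1.2, 0.5]
gripper_width: 0.0849
time_s: 0.93
tool_pos: [0.5075, 0.2422, 0.1907]
eef_rot: [-0.44, 0.553, 0.441, 0.553]
ft_force: [0.2, 0.4, 0.3]
gripper_width: 0.0853
[ 0.368  0.232  1.819  0.     1.092 -0.977]
t 0.9333 p [0.5075 0.2422 0.1907] w 0.0853 F [0.2 0.4 0.3] d [ 0.1605 -0.2216 -0.0907] rot [-8.64 -0.01 -0.04] N 8
{"delta_pos": [0.0113, -0.0258, -0.0225], "delta_rot": [-1.08, -0.0, -0.0], "hand": 0}
{"delta_pos": [0.0113, -0.0253, -0.023], "delta_rot": [-1.08, -0.0, -0.0], "hand": 0}
{"delta_pos": [0.0113, -0.0249, -0.0235], "delta_rot": [-1.08, -0.0, -0.0], "hand": 0}
{"delta_pos": [0.0113, -0.0245, -0.0239], "delta_rot": [-1.08, -0.0, -0.0], "hand": 0}
{"delta_pos": [0.0113, -0.024, -0.0244], "delta_rot": [-1.08, -0.0, -0.0], "hand": 0}
{"delta_pos": [0.0113, -0.0235, -0.0248], "delta_rot": [-1.08, -0.0, -0.0], "hand": 0}
{"delta_pos": [0.0113, -0.0231, -0.0253], "delta_rot": [-1.08, -0.0, -0.0], "hand": 0}
{"delta_pos": [0.0113, -0.0226, -0.0257], "delta_rot": [-1.08, -0.0, -0.0], "hand": 0}
```

```bash
python3 -m handwheel '[{"delta_pos":[0.0113,-0.0258,-0.0225],"delta_rot":[-1.08,0,0],"hand":0},{"delta_pos":[0.0113,-0.0253,-0.023],"delta_rot":[-1.08,0,0],"hand":0},{"delta_pos":[0.0113,-0.0249,-0.0235],"delta_rot":[-1.08,0,0],"hand":0},{"delta_pos":[0.0113,-0.0245,-0.0239],"delta_rot":[-1.08,0,0],"hand":0},{"delta_pos":[0.0113,-0.024,-0.0244],"delta_rot":[-1.08,0,0],"hand":0}]'
python3 -m handwheel '[{"delta_pos":[0.0113,-0.0235,-0.0248],"delta_rot":[-1.08,0,0],"hand":0},{"delta_pos":[0.0113,-0.0231,-0.0253],"delta_rot":[-1.08,0,0],"hand":0},{"delta_pos":[0.0113,-0.0226,-0.0257],"delta_rot":[-1.08,0,0],"hand":0},{"delta_pos":[0,0,0],"delta_rot":[0,0,0],"hand":0}]'
python3 - <<'E'
from plan import *
from rig import readout,optics
plan([.668,.0206,.06],[0,0,-1],[.075,.9972,0],0)
plan([.668,.0206,.0150],[0,0,-1],[.075,.9972,0],0)
o=[]
for n,(x,y,w,h) in (("side",(330,200,120,90)),("top",(305,110,80,120))):
    im,d=optics.get_image(n);o.append(cv2.resize(im[y:y+h,x:x+w,::-1],(int(w*450/h),450),interpolation=cv2.INTER_CUBIC))
cv2.imwrite("pics/g1.png",cv2.resize(np.hstack(o),None,fx=.85,fy=.85))
E
```

```text
time_s: 1.35
tool_pos: [0.6076, 0.1037, 0.1337]
eef_rot: [-0.466, 0.532, 0.466, 0.532]
ft_force: [0.4, 0.1, 0.8]
gripper_width: 0.0853
time_s: 1.68
tool_pos: [0.6689, 0.0165, 0.0977]
eef_rot: [-0.48, 0.52, 0.479, 0.519]
ft_force: [-0.5, 1.1, 0.8]
gripper_width: 0.0851
t 1.6833 p [0.6689 0.0165 0.0977] w 0.0851 F [-0.5  1.1  0.8] d [-0.0009  0.0041 -0.0377] rot [-0.27 -0.15 -0.05] N 1
{"delta_pos": [0.0377, 0.0012, 0.0041], "delta_rot": [-0.27, -0.15, -0.05], "hand": 0}
t 1.6833 p [0.6689 0.0165 0.0977] w 0.0851 F [-0.5  1.1  0.8] d [-0.0009  0.0041 -0.0827] rot [-0.27 -0.15 -0.05] N 3
{"delta_pos": [0.0276, 0.0004, 0.0014], "delta_rot": [-0.09, -0.05, -0.02], "hand": 0}
{"delta_pos": [0.0276, 0.0004, 0.0014], "delta_rot": [-0.09, -0.05, -0.02], "hand": 0}
{"delta_pos": [0.0276, 0.0004, 0.0014], "delta_rot": [-0.09, -0.05, -0.02], "hand": 0}
```

View pics/g1.png

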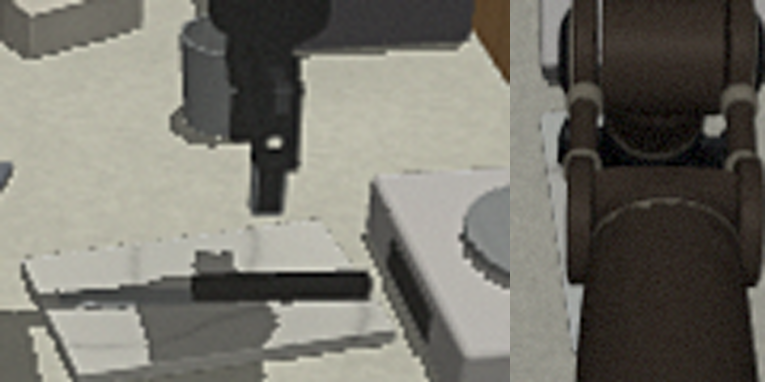

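```bash
python3 - <<'E'
from h import *
print(proj("side",[[.6689,.0165-.045,.111],[.6689,.0165-.0425,.1107]]), "obs 392.8,250")
u=np.array([-.9972,.075,0]);o=np.array([.668,.0206,0])
L=np.array([-.075*-1*-1,-.9972,0])*.007
for s in(.035,-.085): print(s,proj("side",o+u*s+[0,-.007,.012]),proj("side",o+u*s+[0,-.007,.028]))
print("obs",330+192/4.25,330+372/4.25)
E
```

```text
[[393.59303915 249.18874288]
 [393.36784403 248.7905662 ]] obs 392.8,250
0.035 [[375.04305622 271.05046867]] [[375.35855806 266.38177026]]
-0.085 [[416.94006434 270.10103728]] [[417.47249968 265.43982638]]
obs 375.1764705882353 417.52941176470586
```

```bash
python3 -m handwheel '[{"delta_pos":[0.025,0.001,0.004],"delta_rot":[-0.27,-0.15,-0.05],"hand":0},{"delta_pos":[0.025,0,0],"delta_rot":[0,0,0],"hand":0},{"delta_pos":[0.018,0,0],"delta_rot":[0,0,0],"hand":0},{"delta_pos":[0,0,0],"delta_rot":[0,0,0],"hand":0}]'
python3 - <<'E'
from plan import *
plan([.668,.0206,.0150],[0,0,-1],[.075,.9972,0],0)
E
```

```text
time_s: 2.12
tool_pos: [0.6618, 0.028, 0.0284]
eef_rot: [-0.479, 0.519, 0.485, 0.516]
ft_force: [-0.9, -0.3, -0.8]
gripper_width: 0.0853
t 2.1167 p [0.6618 0.028  0.0284] w 0.0853 F [-0.9 -0.3 -0.8] d [ 0.0062 -0.0074 -0.0134] rot [ 0.29  0.15 -0.5 ] N 1
{"delta_pos": [0.0133, -0.0068, -0.007], "delta_rot": [0.29, 0.15, -0.5], "hand": 0}
```

```bash
python3 -m handwheel '[{"delta_pos":[0,0,0],"delta_rot":[0,0,0],"hand":0},{"delta_pos":[0,0,0],"delta_rot":[0,0,0],"hand":0},{"delta_pos":[0,0,0],"delta_rot":[0,0,0],"hand":0}]'
python3 - <<'E'
from plan import *
plan([.668,.0206,.0150],[0,0,-1],[.075,.9972,0],0)
E
```

```text
time_s: 2.37
tool_pos: [0.6684, 0.0269, 0.0351]
eef_rot: [-0.483, 0.516, 0.482, 0.519]
ft_force: [0.3, -0.8, -0.3]
gripper_width: 0.0853
t 2.3667 p [0.6684 0.0269 0.0351] w 0.0853 F [ 0.3 -0.8 -0.3] d [-0.0004 -0.0063 -0.0201] rot [0.25 0.16 0.26] N 1
{"delta_pos": [0.0201, 0.0, -0.0064], "delta_rot": [0.25, 0.16, 0.26], "hand": 0}
```

```bash
python3 -m handwheel '[{"delta_pos":[0.004,0,-0.003],"delta_rot":[0.1,0.1,0.1],"hand":0},{"delta_pos":[0.004,0,-0.003],"delta_rot":[0.1,0,0.1],"hand":0},{"delta_pos":[0.004,0,0],"delta_rot":[0,0,0],"hand":0},{"delta_pos":[0.003,0,0],"delta_rot":[0,0,0],"hand":0},{"delta_pos":[0,0,0],"delta_rot":[0,0,0],"hand":0}]'
python3 -m handwheel '[{"delta_pos":[0,0,0],"delta_rot":[0,0,0],"hand":0},{"delta_pos":[0,0,0],"delta_rot":[0,0,0],"hand":0},{"delta_pos":[0,0,0],"delta_rot":[0,0,0],"hand":0}]'
python3 - <<'E'
from plan import *
plan([.668,.0206,.0150],[0,0,-1],[.075,.9972,0],0)
E
```

```text
time_s: 2.78
tool_pos: [0.6655, 0.0202, 0.0168]
eef_rot: [-0.479, 0.519, 0.482, 0.518]
ft_force: [-1.1, -1.0, -0.6]
gripper_width: 0.0854
time_s: 3.03
tool_pos: [0.6665, 0.0204, 0.0179]
eef_rot: [-0.48, 0.519, 0.482, 0.518]
ft_force: [-0.3, -0.2, 0.2]
gripper_width: 0.0857
t 3.0333 p [0.6665 0.0204 0.0179] w 0.0857 F [-0.3 -0.2  0.2] d [ 0.0015  0.0002 -0.0029] rot [ 0.01  0.05 -0.14] N 1
{"delta_pos": [0.0029, -0.0015, 0.0003], "delta_rot": [0.01, 0.05, -0.14], "hand": 0}
```

```bash
python3 -m handwheel '[{"delta_pos":[0.0015,-0.0015,0],"delta_rot":[0,0,0],"hand":0},{"delta_pos":[0.0012,0,0],"delta_rot":[0,0,0],"hand":0},{"delta_pos":[0,0,0],"delta_rot":[0,0,0],"hand":0},{"delta_pos":[0,0,0],"delta_rot":[0,0,0],"hand":0}]'
python3 -m handwheel '[{"delta_pos":[0,0,0],"delta_rot":[0,0,0],"hand":0.4},{"delta_pos":[0,0,0],"delta_rot":[0,0,0],"hand":0.7},{"delta_pos":[0,0,0],"delta_rot":[0,0,0],"hand":1},{"delta_pos":[0,0,0],"delta_rot":[0,0,0],"hand":1},{"delta_pos":[0,0,0],"delta_rot":[0,0,0],"hand":1}]'
python3 -m handwheel '[{"delta_pos":[0,0,0],"delta_rot":[0,0,0],"hand":1},{"delta_pos":[0,0,0],"delta_rot":[0,0,0],"hand":1},{"delta_pos":[0,0,0],"delta_rot":[0,0,0],"hand":1},{"delta_pos":[0,0,0],"delta_rot":[0,0,0],"hand":1},{"delta_pos":[0,0,0],"delta_rot":[0,0,0],"hand":1}]'
```

```text
time_s: 3.37
tool_pos: [0.6678, 0.0204, 0.015]
eef_rot: [-0.48, 0.519, 0.482, 0.518]
ft_force: [-0.6, 0.1, 0.0]
gripper_width: 0.0853
time_s: 3.78
tool_pos: [0.6678, 0.0203, 0.0152]
eef_rot: [-0.48, 0.519, 0.482, 0.518]
ft_force: [0.4, 0.2, 0.3]
gripper_width: 0.026
time_s: 4.2
tool_pos: [0.6682, 0.0203, 0.0155]
eef_rot: [-0.48, 0.519, 0.482, 0.518]
ft_force: [0.1, 0.0, 1.5]
gripper_width: 0.0126
```

```bash
python3 -m handwheel '[{"delta_pos":[-0.003,0,0],"delta_rot":[0,0,0],"hand":1},{"delta_pos":[-0.008,0,0],"delta_rot":[0,0,0],"hand":1},{"delta_pos":[-0.015,0,0],"delta_rot":[0,0,0],"hand":1},{"delta_pos":[-0.025,0,0],"delta_rot":[0,0,0],"hand":1},{"delta_pos":[-0.03,0,0],"delta_rot":[0,0,0],"hand":1}]'
python3 -m handwheel '[{"delta_pos":[-0.03,0,0],"delta_rot":[0,0,0],"hand":1},{"delta_pos":[-0.03,0,0],"delta_rot":[0,0,0],"hand":1},{"delta_pos":[-0.02,0,0],"delta_rot":[0,0,0],"hand":1},{"delta_pos":[-0.01,0,0],"delta_rot":[0,0,0],"hand":1},{"delta_pos":[0,0,0],"delta_rot":[0,0,0],"hand":1}]'
python3 -m handwheel '[{"delta_pos":[0,0,0],"delta_rot":[0,0,0],"hand":1},{"delta_pos":[0,0,0],"delta_rot":[0,0,0],"hand":1}]'
python3 - <<'E'
from h import *
from rig import readout,optics
s=readout.state();print(s["time_s"],s["tool_pos"],s["ft_force"],s["gripper_width"])
im,d=optics.get_image("side");np.savez("side1.npz",im=im,d=d)
print(proj("side",s["tool_pos"]))
x,y,w,h=310,150,150,112
cv2.imwrite("pics/g2.png",cv2.resize(im[y:y+h,x:x+w,::-1],None,fx=5,fy=5,interpolation=cv2.INTER_CUBIC))
E
```

```text
time_s: 4.62
tool_pos: [0.6662, 0.0203, 0.0958]
eef_rot: [-0.479, 0.52, 0.483, 0.517]
ft_force: [-0.1, 0.7, -0.6]
gripper_width: 0.0122
time_s: 5.03
tool_pos: [0.6707, 0.02, 0.191]
eef_rot: [-0.482, 0.517, 0.48, 0.52]
ft_force: [1.0, -1.1, -0.3]
gripper_width: 0.0123
time_s: 5.2
tool_pos: [0.6667, 0.0202, 0.1842]
eef_rot: [-0.479, 0.52, 0.483, 0.517]
ft_force: [-1.7, 0.0, -2.7]
gripper_width: 0.0123
5.2 [0.66674649 0.02017815 0.18422314] [-1.65254765  0.04297225 -2.67814359] 0.012255093718712112
[[390.5653345  216.69894659]]
```

View pics/g2.png

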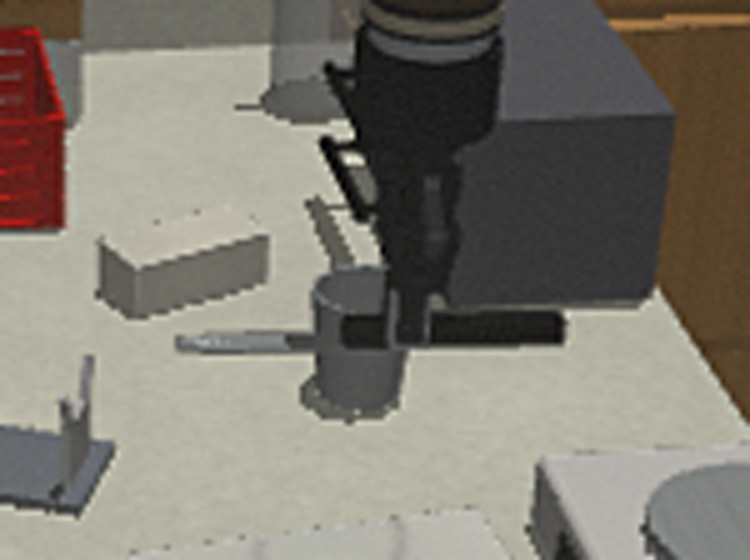

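```bash
cat >> plan.py <<'E'
def held():
    from rig import readout
    s=readout.state();M=Ro.from_quat(s["eef_rot"]).as_matrix();o=s["tool_pos"]+.0033*M[:,0]
    return o,M[:,1],-M[:,0]   # origin, x, z
def cuptgt(depth,off=0.0015,rim=(.527,-.251,.100),yaw=0.):
    "TCP target for tip at depth below rim plane on axis; tool X,Z"
    a=np.radians(50);c,s=np.cos(yaw),np.sin(yaw)
    k=np.array([np.sin(a)*c,np.sin(a)*s,np.cos(a)]); X=np.array([np.cos(a)*c,np.cos(a)*s,-np.sin(a)])
    tip=np.array(rim)-k*depth; o=tip+k*.125+X*off  # underside below axis by off
    return o-.0033*X,X,np.cross(X,-k)   # Z = X x Y
E
python3 - <<'E'
from plan import *
o,x,z=held();print(o,x,z)
print(proj("side",[o+.125*x,o-.085*x,o-.085*x+.016*z]),"obs 345.6,218.6 / 423,219/ 423,212.4")
for d in(-.04,.065): t=cuptgt(d);print(t); 
plan(*cuptgt(-.05),1)
E
```

```text
[0.66650229 0.02016813 0.18036527] [-0.99717211  0.07481806  0.00707394] [ 0.00700521 -0.00118106  0.99997477]
[[344.21904946 218.56588044]
 [421.59541654 217.54449374]
 [422.22452538 212.34565722]] obs 345.6,218.6 / 423,219/ 423,212.4
(array([ 0.65224032, -0.251     ,  0.20743884]), array([ 0.64278761,  0.        , -0.76604444]), array([-0.,  1.,  0.]))
(array([ 0.57180565, -0.251     ,  0.13994614]), array([ 0.64278761,  0.        , -0.76604444]), array([-0.,  1.,  0.]))
t 5.25 p [0.6665 0.0202 0.1837] w 0.0122 F [-0.6  0.5 -0.7] d [-0.0066 -0.2712  0.0302] rot [ -4.14  -1.45 -40.38] N 7
{"delta_pos": [-0.0044, -0.0019, -0.0387], "delta_rot": [-0.59, -0.21, -5.77], "hand": 1}
{"delta_pos": [-0.0043, -0.002, -0.0387], "delta_rot": [-0.59, -0.21, -5.77], "hand": 1}
{"delta_pos": [-0.0042, -0.002, -0.0387], "delta_rot": [-0.59, -0.21, -5.77], "hand": 1}
{"delta_pos": [-0.0042, -0.002, -0.0387], "delta_rot": [-0.59, -0.21, -5.77], "hand": 1}
{"delta_pos": [-0.0041, -0.002, -0.0387], "delta_rot": [-0.59, -0.21, -5.77], "hand": 1}
{"delta_pos": [-0.004, -0.002, -0.0387], "delta_rot": [-0.59, -0.21, -5.77], "hand": 1}
{"delta_pos": [-0.004, -0.0021, -0.0387], "delta_rot": [-0.59, -0.21, -5.77], "hand": 1}
```

```bash
python3 -m handwheel '[{"delta_pos":[-0.004,-0.001,-0.02],"delta_rot":[-0.4,-0.15,-4],"hand":1},{"delta_pos":[-0.003,-0.002,-0.028],"delta_rot":[-0.4,-0.15,-4],"hand":1},{"delta_pos":[-0.003,-0.002,-0.032],"delta_rot":[-0.4,-0.15,-4],"hand":1},{"delta_pos":[-0.003,-0.002,-0.035],"delta_rot":[-0.4,-0.15,-4],"hand":1},{"delta_pos":[-0.003,-0.002,-0.035],"delta_rot":[-0.4,-0.15,-4],"hand":1}]'
python3 -m handwheel '[{"delta_pos":[-0.003,-0.001,-0.035],"delta_rot":[-0.4,-0.15,-4],"hand":1},{"delta_pos":[-0.003,-0.002,-0.032],"delta_rot":[-0.4,-0.15,-4],"hand":1},{"delta_pos":[-0.003,-0.002,-0.028],"delta_rot":[-0.4,-0.15,-4],"hand":1},{"delta_pos":[-0.003,0,-0.018],"delta_rot":[-0.4,-0.15,-4],"hand":1},{"delta_pos":[0,0,-0.008],"delta_rot":[-0.4,-0.15,-4],"hand":1}]'
python3 -m handwheel '[{"delta_pos":[0,0,0],"delta_rot":[0,0,0],"hand":1},{"delta_pos":[0,0,0],"delta_rot":[0,0,0],"hand":1},{"delta_pos":[0,0,0],"delta_rot":[0,0,0],"hand":1},{"delta_pos":[0,0,0],"delta_rot":[0,0,0],"hand":1}]'
python3 - <<'E'
from plan import *
from rig import optics
plan(*cuptgt(-.05),1)
o,x,z=held();print("tip",o+.125*x,"x",x)
im,d=optics.get_image("side");np.savez("side2.npz",im=im,d=d)
T=o+.125*x;print(proj("side",[T,o,o-.085*x,[.527,-.251,.1]]))
x,y,w,h=300,240,150,112
cv2.imwrite("pics/g3.png",cv2.resize(im[y:y+h,x:x+w,::-1],None,fx=5,fy=5,interpolation=cv2.INTER_CUBIC))
im,d=optics.get_image("top")
x,y,w,h=400,150,100,112
cv2.imwrite("pics/g3t.png",cv2.resize(im[y:y+h,x:x+w,::-1],None,fx=5,fy=5,interpolation=cv2.INTER_CUBIC))
E
```

```text
time_s: 5.67
tool_pos: [0.6649, -0.1306, 0.2004]
eef_rot: [-0.569, 0.415, 0.397, 0.588]
ft_force: [0.2, -0.5, -0.6]
gripper_width: 0.0117
time_s: 6.08
tool_pos: [0.6612, -0.253, 0.2133]
eef_rot: [-0.638, 0.303, 0.3, 0.641]
ft_force: [0.4, 0.9, -1.8]
gripper_width: 0.0119
time_s: 6.42
tool_pos: [0.663, -0.2487, 0.2144]
eef_rot: [-0.638, 0.302, 0.303, 0.64]
ft_force: [0.4, 0.1, -0.5]
gripper_width: 0.0122
t 6.4167 p [ 0.663  -0.2487  0.2144] w 0.0122 F [ 0.4  0.1 -0.5] d [-0.0031 -0.0023 -0.0005] rot [-0.11  0.13 -0.61] N 1
{"delta_pos": [-0.0016, 0.0027, -0.0023], "delta_rot": [-0.11, 0.13, -0.61], "hand": 1}
tip [ 0.56850313 -0.24846893  0.13250035] x [-0.77286935  0.00183506 -0.63456252]
[[374.07835851 294.30237808]
 [417.95551588 263.25088693]
 [449.06088725 241.23788013]
 [356.10089185 307.34540459]]
```

View pics/g3.png

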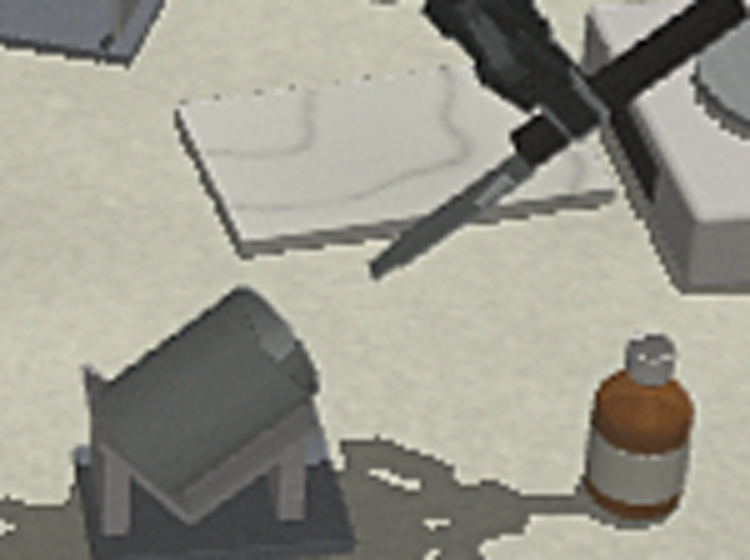

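View pics/g3t.png

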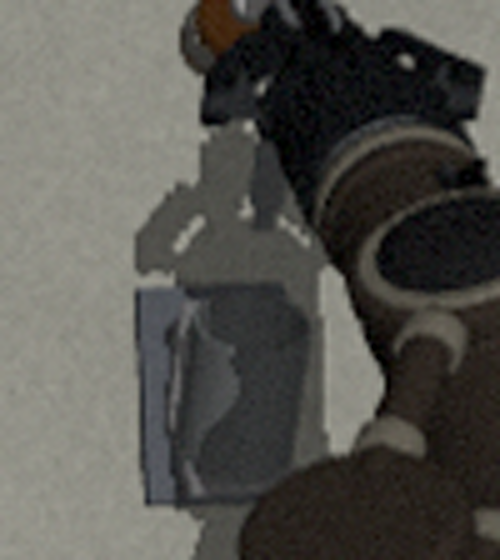

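```bash
python3 - <<'E'
from plan import *
print("rim l,r,hi,lo",proj("top",[[.527,-.22,.1],[.527,-.282,.1],[.527-.031*.643,-.251,.1+.031*.766],[.527+.031*.643,-.251,.1-.031*.766]]))
print("tip",proj("top",[.5685,-.2485,.1325]))
print("blade", onz("top",[[400+265/5,150+225/5]],.1325))
plan(*cuptgt(.0),1,vmax=.015)
E
python3 - <<'E'
import cv2,numpy as np
t=np.load("top0.npz")["im"][:,:,::-1]
cv2.imwrite("pics/z5.png",cv2.resize(cv2.convertScaleAbs(t[195:250,420:475],alpha=2),None,fx=10,fy=10,interpolation=cv2.INTER_CUBIC))
E
```

```text
rim l,r,hi,lo [[438.27304589 213.799153  ]
 [461.74285903 213.31693967]
 [452.53448951 219.95682721]
 [447.56844536 207.41065953]]
tip [[451.40588385 196.07440764]]
blade [[ 0.57122951 -0.25273036  0.1325    ]]
t 6.5167 p [ 0.6634 -0.2487  0.215 ] w 0.0119 F [ 1.   0.4 -0.4] d [-0.0418 -0.0023 -0.0332] rot [-0.07  0.12 -0.54] N 4
{"delta_pos": [-0.0002, 0.0133, -0.0006], "delta_rot": [-0.02, 0.03, -0.14], "hand": 1}
{"delta_pos": [-0.0003, 0.0133, -0.0006], "delta_rot": [-0.02, 0.03, -0.14], "hand": 1}
{"delta_pos": [-0.0003, 0.0133, -0.0006], "delta_rot": [-0.02, 0.03, -0.14], "hand": 1}
{"delta_pos": [-0.0003, 0.0133, -0.0006], "delta_rot": [-0.02, 0.03, -0.14], "hand": 1}
```

View pics/z5.png

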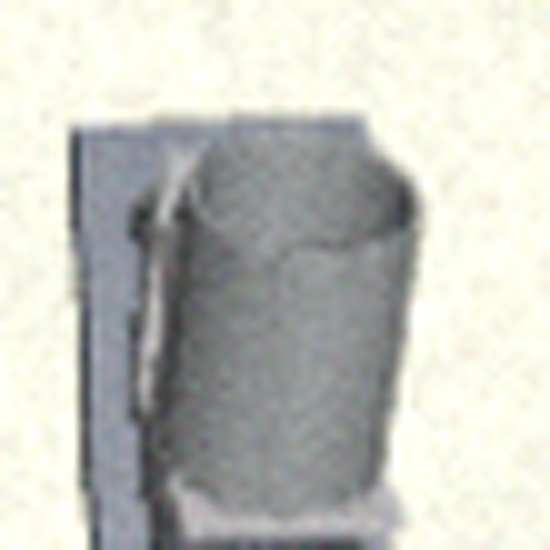

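```bash
python3 - <<'E'
from plan import *
k=np.array([.766,0,.643]);b=np.array([.527,-.252,.1])-.075*k
print(proj("top",[b+[0,.031,0],b-[0,.031,0]]),"compare row")
E
python3 -m handwheel '[{"delta_pos":[0,0.005,-0.002],"delta_rot":[0,0,-0.3],"hand":1},{"delta_pos":[0,0.01,-0.001],"delta_rot":[0,0,-0.3],"hand":1},{"delta_pos":[-0.001,0.013,0],"delta_rot":[0,0,0],"hand":1},{"delta_pos":[0,0.012,0],"delta_rot":[0,0,0],"hand":1},{"delta_pos":[0,0.008,0],"delta_rot":[0,0,0],"hand":1}]'
python3 -m handwheel '[{"delta_pos":[0,0.004,0],"delta_rot":[0,0,0],"hand":1},{"delta_pos":[0,0,0],"delta_rot":[0,0,0],"hand":1},{"delta_pos":[0,0,0],"delta_rot":[0,0,0],"hand":1}]'
python3 - <<'E'
from plan import *
from rig import optics
o,x,z=held();t=o+.125*x;print("tip",t,x,"depth",-(t-[.527,-.2515,.1])@[.766,0,.643])
plan(*cuptgt(.062,rim=(.527,-.2515,.1)),1,vmax=.012)
im,d=optics.get_image("side")
x,y,w,h=300,240,150,112
cv2.imwrite("pics/g4.png",cv2.resize(im[y:y+h,x:x+w,::-1],None,fx=5,fy=5,interpolation=cv2.INTER_CUBIC))
E
```

```text
[[435.63216893 236.83939643]
 [458.3329529  236.39644738]] compare row
time_s: 6.93
tool_pos: [0.6251, -0.2506, 0.1851]
eef_rot: [-0.638, 0.301, 0.3, 0.642]
ft_force: [-0.3, 0.9, -1.7]
gripper_width: 0.012
time_s: 7.18
tool_pos: [0.6243, -0.2515, 0.186]
eef_rot: [-0.639, 0.302, 0.299, 0.641]
ft_force: [0.9, 0.6, -0.4]
gripper_width: 0.0123
tip [ 0.5302107  -0.25096607  0.10363512] [-0.76946437  0.00456218 -0.63867345] depth -0.004796776554251619
t 7.1833 p [ 0.6243 -0.2515  0.186 ] w 0.0123 F [ 0.9  0.6 -0.4] d [-0.0502  0.     -0.0441] rot [-0.26 -0.07 -0.31] N 6
{"delta_pos": [0.0003, 0.0111, -0.0], "delta_rot": [-0.04, -0.01, -0.05], "hand": 1}
{"delta_pos": [0.0003, 0.0111, -0.0], "delta_rot": [-0.04, -0.01, -0.05], "hand": 1}
{"delta_pos": [0.0003, 0.0111, -0.0], "delta_rot": [-0.04, -0.01, -0.05], "hand": 1}
{"delta_pos": [0.0003, 0.0111, -0.0], "delta_rot": [-0.04, -0.01, -0.05], "hand": 1}
{"delta_pos": [0.0003, 0.0111, -0.0], "delta_rot": [-0.04, -0.01, -0.05], "hand": 1}
{"delta_pos": [0.0003, 0.0111, -0.0], "delta_rot": [-0.04, -0.01, -0.05], "hand": 1}
```

View pics/g4.png

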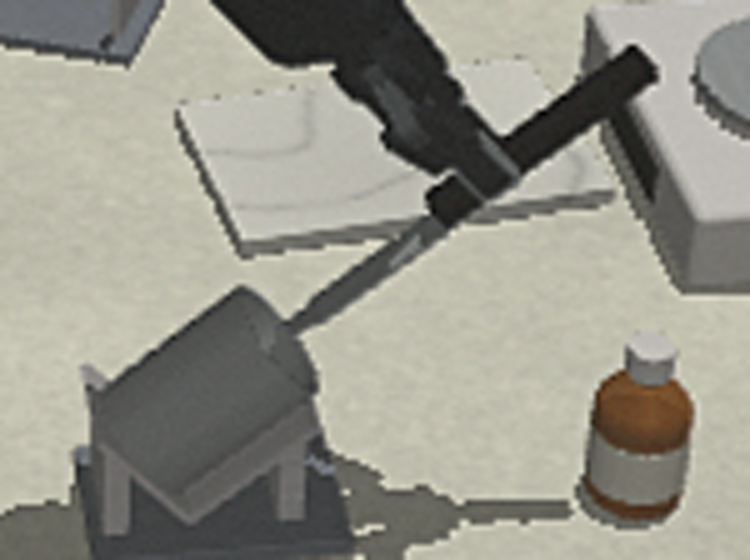

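```bash
python3 -m handwheel '[{"delta_pos":[0,0.006,0],"delta_rot":[-0.1,0,-0.1],"hand":1},{"delta_pos":[0.0005,0.009,0],"delta_rot":[-0.1,0,-0.1],"hand":1},{"delta_pos":[0.0005,0.009,0],"delta_rot":[0,0,-0.1],"hand":1},{"delta_pos":[0.0005,0.009,0],"delta_rot":[0,0,0],"hand":1},{"delta_pos":[0,0.009,0],"delta_rot":[0,0,0],"hand":1}]'
python3 - <<'E'
from plan import *
o,x,z=held();t=o+.125*x;print("tip",t,x,"depth",-(t-[.527,-.2515,.1])@[.766,0,.643])
plan(*cuptgt(.067,rim=(.527,-.2515,.1)),1,vmax=.008)
E
```

```text
time_s: 7.65
tool_pos: [0.5975, -0.2461, 0.1705]
eef_rot: [-0.633, 0.314, 0.305, 0.638]
ft_force: [1.0, 0.8, -0.6]
gripper_width: 0.0124
tip [ 0.50119759 -0.24449463  0.0907702 ] [-0.78705806  0.01283877 -0.61674531] depth 0.025699407862198625
t 7.65 p [ 0.5975 -0.2461  0.1705] w 0.0124 F [ 1.   0.8 -0.6] d [-0.0273 -0.0054 -0.0318] rot [-0.73 -0.51 -1.92] N 6
{"delta_pos": [0.0014, 0.0068, -0.001], "delta_rot": [-0.12, -0.08, -0.32], "hand": 1}
{"delta_pos": [0.0013, 0.0068, -0.001], "delta_rot": [-0.12, -0.08, -0.32], "hand": 1}
{"delta_pos": [0.0013, 0.0069, -0.001], "delta_rot": [-0.12, -0.08, -0.32], "hand": 1}
{"delta_pos": [0.0013, 0.0069, -0.0009], "delta_rot": [-0.12, -0.08, -0.32], "hand": 1}
{"delta_pos": [0.0012, 0.0069, -0.0009], "delta_rot": [-0.12, -0.08, -0.32], "hand": 1}
{"delta_pos": [0.0012, 0.0069, -0.0009], "delta_rot": [-0.12, -0.08, -0.32], "hand": 1}
```

```bash
python3 -m handwheel '[{"delta_pos":[0,0,0],"delta_rot":[0,0,0],"hand":1},{"delta_pos":[0,0,0],"delta_rot":[0,0,0],"hand":1},{"delta_pos":[0,0,0],"delta_rot":[0,0,0],"hand":1}]'
python3 - <<'E'
from plan import *
o,x,z=held();t=o+.125*x;print("tip",t,x,"depth",-(t-[.527,-.2515,.1])@[.766,0,.643])
plan(*cuptgt(.067,rim=(.527,-.2515,.1)),1,vmax=.006)
E
```

```text
time_s: 7.9
tool_pos: [0.5984, -0.2466, 0.1712]
eef_rot: [-0.633, 0.314, 0.304, 0.639]
ft_force: [0.2, 0.7, -0.7]
gripper_width: 0.0122
tip [ 0.50219224 -0.24501282  0.09140249] [-0.78621796  0.01271448 -0.61781848] depth 0.024530937517099952
t 7.9 p [ 0.5984 -0.2466  0.1712] w 0.0122 F [ 0.2  0.7 -0.7] d [-0.0282 -0.0049 -0.0326] rot [-0.72 -0.53 -1.84] N 8
{"delta_pos": [0.001, 0.0053, -0.0007], "delta_rot": [-0.09, -0.07, -0.23], "hand": 1}
{"delta_pos": [0.001, 0.0053, -0.0007], "delta_rot": [-0.09, -0.07, -0.23], "hand": 1}
{"delta_pos": [0.001, 0.0053, -0.0007], "delta_rot": [-0.09, -0.07, -0.23], "hand": 1}
{"delta_pos": [0.001, 0.0053, -0.0007], "delta_rot": [-0.09, -0.07, -0.23], "hand": 1}
{"delta_pos": [0.0009, 0.0053, -0.0006], "delta_rot": [-0.09, -0.07, -0.23], "hand": 1}
{"delta_pos": [0.0009, 0.0053, -0.0006], "delta_rot": [-0.09, -0.07, -0.23], "hand": 1}
{"delta_pos": [0.0009, 0.0053, -0.0006], "delta_rot": [-0.09, -0.07, -0.23], "hand": 1}
{"delta_pos": [0.0009, 0.0053, -0.0006], "delta_rot": [-0.09, -0.07, -0.23], "hand": 1}
```

```bash
python3 -c "
from rig import readout
s=readout.state();print(s['qpos'].round(3),s['qd'].round(3),s['effort'].round(2))"
```

```text
[-0.637  0.187  2.084  0.914  0.472 -2.94 ] [-0.001  0.002 -0.012 -0.001 -0.    -0.003] [ 1.000e-02 -3.280e+01 -2.407e+01  1.160e+00 -5.000e-01  0.000e+00]
```

```bash
python3 - <<'E'
from h import *
import itertools
S=[([1.0473,.309,1.63515,0,1.19967,-.06968],[-.37507,.60037,.37433,.59896]),([.368,.232,1.819,0,1.092,-.977],[-.44,.553,.441,.553]),([-.637,.187,2.084,.914,.472,-2.94],[-.633,.314,.304,.639])]
def M(q,s4,s6,c):
    return Ro.from_euler("z",q[0])*Ro.from_euler("y",q[1]+q[2]-np.pi/2)*Ro.from_euler("x",s4*q[3])*Ro.from_euler("y",q[4])*Ro.from_euler("x",s6*q[5]+c)
for s4,s6 in itertools.product([1,-1],[1,-1]):
    c=0
    d=(M(S[0][0],s4,s6,0).inv()*Ro.from_quat(S[0][1])).as_rotvec()
    print(s4,s6,d,[(M(q,s4,s6,d[0]).inv()*Ro.from_quat(r)).magnitude().round(3) for q,r in S])
E
```

```text
Traceback (most recent call last):
AttributeError: 'float' object has no attribute 'round'
```

```bash
cat > ik.py <<'E'
from h import *
from scipy.optimize import least_squares
S=[([1.0473,.309,1.63515,0,1.19967,-.06968],[-.37507,.60037,.37433,.59896],[.27361,.56105,.23005]),([.368,.232,1.819,0,1.092,-.977],[-.44,.553,.441,.553],[.5075,.2422,.1907]),([-.637,.187,2.084,.914,.472,-2.94],[-.633,.314,.304,.639],[.5984,-.2466,.1712])]
def rot(q,c,s4=1,s6=1):
    return Ro.from_euler("z",q[0])*Ro.from_euler("y",q[1]+q[2]-np.pi/2)*Ro.from_euler("x",s4*q[3])*Ro.from_euler("y",q[4])*Ro.from_euler("x",s6*q[5]+c)
def pos(q,k,c,s4=1,s6=1):
    r0,z0,a,b,e,t=k;A=q[1]+q[2]-np.pi/2
    p=np.array([r0+a*np.sin(q[1])+b*np.cos(A)+e*np.sin(A),0,z0+a*np.cos(q[1])-b*np.sin(A)+e*np.cos(A)])
    return Ro.from_euler("z",q[0]).apply(p)+rot(q,c,s4,s6).as_matrix()[:,0]*t
E
python3 - <<'E'
from ik import *
for s4 in(1,-1):
  for s6 in (1,-1):
    d=(rot(S[0][0],0,s4,s6).inv()*Ro.from_quat(S[0][1])).as_rotvec()
    print(s4,s6,d,[round(float((rot(q,d[0],s4,s6).inv()*Ro.from_quat(r)).magnitude()),3) for q,r,_ in S])
E
```

```text
1 1 [-1.27990331e-06  2.36772537e-05  1.40715616e-05] [0.0, 0.002, 0.001]
1 -1 [-1.39361280e-01  2.46194280e-05  1.23989495e-05] [0.0, 1.815, 0.543]
-1 1 [-1.27990331e-06  2.36772537e-05  1.40715616e-05] [0.0, 0.002, 1.829]
-1 -1 [-1.39361280e-01  2.46194280e-05  1.23989495e-05] [0.0, 1.815, 2.321]
```

```bash
cat >> ik.py <<'E'
from rig import readout
def fit():
    s=readout.state();SS=S+[(s["qpos"],s["eef_rot"],s["tool_pos"])]
    f=lambda k:np.concatenate([(pos(q,k,0)-p)*1000 for q,r,p in SS]+[.02*(k-np.array([0,.3,.45,.4,0,.25]))*100])
    o=least_squares(f,[0,.3,.45,.4,0,.25]);return o.x,f(o.x)[:12].round(1)
LO=[-3.06,-.79,.05,-1.19,.05,-2.94];HI=[3.06,1.96,2.63,4.34,2.64,2.94]
def ik(p,R,k,q0):
    g=lambda q:np.r_[(pos(q,k,0)-p)*10,(rot(q,0).inv()*R).as_rotvec()]
    o=least_squares(g,np.clip(q0,np.array(LO)+.01,np.array(HI)-.01),bounds=(LO,HI));return o.x,np.abs(o.fun).max()
E
python3 - <<'E'
from plan import *
from ik import *
k,r=fit();print(k,r)
q0=S[2][0]
for flip in(0,1):
  for phi in(-30,-20,-10,0,10,20,30,40):
    out=[]
    q0=np.array(S[2][0]); q0[5]=-2.5 if not flip else .3
    for dep in(-.05,.067):
        t,X,Z=cuptgt(dep,rim=(.527,-.2515,.1));kx=np.cross(Z,X)
        W=Ro.from_rotvec(kx*np.radians(phi));tcp=t;X2=W.apply(X);Z2=W.apply(Z)*(1-2*flip)
        R=Ro.from_matrix(np.c_[X2,np.cross(Z2,X2),Z2]);q,e=ik(t,R,k,q0);q0=q;out.append((q.round(2).tolist(),round(e,3)))
    print(flip,phi,X2.round(2),out)
E
```

```text
[-0.00768468  1.0352661   0.15510076  0.73401041 -0.26473583  0.43176426] [ 39.  -19.4   7.   11.3 -42.2 -10.1  -0.5  -2.4   1.6  -0.6  -2.4   1.6]
0 -30 [ 0.56  0.5  -0.66] [([-0.82, 1.11, 0.98, 0.88, 1.23, -2.94], np.float64(0.044)), ([-0.9, 1.26, 0.9, 0.79, 1.25, -2.94], np.float64(0.126))]
0 -20 [ 0.6   0.34 -0.72] [([-0.77, 0.71, 1.42, 0.88, 0.99, -2.94], np.float64(0.039)), ([-0.83, 0.82, 1.41, 0.8, 0.97, -2.94], np.float64(0.128))]
0 -10 [ 0.63  0.17 -0.75] [([-0.69, 0.41, 1.77, 0.9, 0.74, -2.94], np.float64(0.013)), ([-0.75, 0.51, 1.76, 0.83, 0.71, -2.94], np.float64(0.11))]
0 0 [ 0.64  0.   -0.77] [([-0.58, 0.16, 2.04, 0.85, 0.49, -2.83], np.float64(0.0)), ([-0.65, 0.32, 2.0, 0.89, 0.45, -2.94], np.float64(0.074))]
0 10 [ 0.63 -0.17 -0.75] [([-0.43, 0.01, 2.2, 0.45, 0.24, -2.33], np.float64(0.0)), ([-0.51, 0.27, 2.1, 0.99, 0.17, -2.94], np.float64(0.032))]
0 20 [ 0.6  -0.34 -0.72] [([-0.25, 0.08, 2.17, -0.9, 0.23, -0.89], np.float64(0.0)), ([-0.35, 0.29, 2.1, -1.19, 0.1, -0.65], np.float64(0.044))]
0 30 [ 0.56 -0.5  -0.66] [([-0.1, 0.27, 1.99, -1.19, 0.48, -0.49], np.float64
[... 660 characters left out ...]
   -0.77] [([-0.58, 0.16, 2.04, 0.85, 0.49, 0.31], np.float64(0.0)), ([-0.71, 0.42, 1.93, 1.14, 0.48, -0.1], np.float64(0.0))]
1 10 [ 0.63 -0.17 -0.75] [([-0.43, 0.01, 2.2, 0.45, 0.24, 0.81], np.float64(0.0)), ([-0.54, 0.32, 2.08, 1.3, 0.18, -0.13], np.float64(0.0))]
1 20 [ 0.6  -0.34 -0.72] [([-0.25, 0.08, 2.17, -0.9, 0.23, 2.26], np.float64(0.0)), ([-0.35, 0.29, 2.1, -1.19, 0.1, 2.5], np.float64(0.044))]
1 30 [ 0.56 -0.5  -0.66] [([-0.1, 0.27, 1.99, -1.19, 0.48, 2.65], np.float64(0.04)), ([-0.16, 0.39, 1.98, -1.19, 0.41, 2.66], np.float64(0.13))]
1 40 [ 0.49 -0.64 -0.59] [([0.04, 0.56, 1.69, -1.19, 0.76, 2.76], np.float64(0.096)), ([0.04, 0.73, 1.64, -1.19, 0.76, 2.83], np.float64(0.179))]
```

Joint 6 hit its limit at −2.94, so this grip can't reach the dip pose. I'll withdraw, lay the spatula back on the slab and regrip it a half turn round.

```bash
python3 -m handwheel '[{"delta_pos":[0,-0.01,0],"delta_rot":[0,0,0],"hand":1},{"delta_pos":[0,-0.02,0],"delta_rot":[0,0,0],"hand":1},{"delta_pos":[0,-0.025,0],"delta_rot":[0,0,0],"hand":1},{"delta_pos":[0,-0.025,0],"delta_rot":[0,0,0],"hand":1},{"delta_pos":[0,-0.015,0],"delta_rot":[0,0,0],"hand":1}]'
python3 - <<'E'
from plan import *
from rig import readout
print(readout.state()["qpos"].round(2))
o,x,z=held();t=o+.125*x;print("tip",t,x)
plan([.66,.015,.13],[0,0,-1],[.075,.9972,0],1,vmax=.033)
E
```

```text
time_s: 8.32
tool_pos: [0.6758, -0.2485, 0.2329]
eef_rot: [-0.635, 0.313, 0.303, 0.639]
ft_force: [0.5, -0.3, 0.4]
gripper_width: 0.012
[-0.55  0.22  1.9   0.68  0.53 -2.61]
tip [ 0.57984718 -0.24706755  0.15272668] [-0.78397588  0.01149397 -0.62068487]
t 8.3167 p [ 0.6758 -0.2485  0.2329] w 0.012 F [ 0.5 -0.3  0.4] d [-0.0158  0.2635 -0.1029] rot [ 3.3   1.07 38.36] N 9
{"delta_pos": [0.0076, 0.0088, 0.0293], "delta_rot": [0.37, 0.12, 4.26], "hand": 1}
{"delta_pos": [0.0081, 0.0084, 0.0292], "delta_rot": [0.37, 0.12, 4.26], "hand": 1}
{"delta_pos": [0.0087, 0.008, 0.0292], "delta_rot": [0.37, 0.12, 4.26], "hand": 1}
{"delta_pos": [0.0092, 0.0075, 0.0292], "delta_rot": [0.37, 0.12, 4.26], "hand": 1}
{"delta_pos": [0.0097, 0.007, 0.0291], "delta_rot": [0.37, 0.12, 4.26], "hand": 1}
{"delta_pos": [0.0101, 0.0064, 0.0291], "delta_rot": [0.37, 0.12, 4.26], "hand": 1}
{"delta_pos": [0.0105, 0.0058, 0.0291], "delta_rot": [0.37, 0.12, 4.26], "hand": 1}
{"delta_pos": [0.0109, 0.0052, 0.0291], "delta_rot": [0.37, 0.12, 4.26], "hand": 1}
{"delta_pos": [0.0112, 0.0046, 0.0291], "delta_rot": [0.37, 0.12, 4.26], "hand": 1}
```

```bash
python3 -m handwheel '[{"delta_pos":[0.004,0.008,0.02],"delta_rot":[0.37,0.12,4.26],"hand":1},{"delta_pos":[0.006,0.0084,0.029],"delta_rot":[0.37,0.12,4.26],"hand":1},{"delta_pos":[0.006,0.008,0.032],"delta_rot":[0.37,0.12,4.26],"hand":1},{"delta_pos":[0.007,0.0075,0.032],"delta_rot":[0.37,0.12,4.26],"hand":1},{"delta_pos":[0.008,0.007,0.032],"delta_rot":[0.37,0.12,4.26],"hand":1}]'
python3 -m handwheel '[{"delta_pos":[0.0101,0.0064,0.032],"delta_rot":[0.37,0.12,4.26],"hand":1},{"delta_pos":[0.0105,0.0058,0.032],"delta_rot":[0.37,0.12,4.26],"hand":1},{"delta_pos":[0.0109,0.0052,0.03],"delta_rot":[0.37,0.12,4.26],"hand":1},{"delta_pos":[0.0112,0.0046,0.02],"delta_rot":[0.37,0.12,4.26],"hand":1},{"delta_pos":[0.005,0,0.005],"delta_rot":[0,0,0],"hand":1}]'
python3 -m handwheel '[{"delta_pos":[0,0,0],"delta_rot":[0,0,0],"hand":1},{"delta_pos":[0,0,0],"delta_rot":[0,0,0],"hand":1},{"delta_pos":[0,0,0],"delta_rot":[0,0,0],"hand":1}]'
python3 - <<'E'
from plan import *
plan([.664,.018,.03],[0,0,-1],[.075,.9972,0],1)
E
```

```text
time_s: 8.73
tool_pos: [0.6589, -0.1014, 0.1848]
eef_rot: [-0.556, 0.434, 0.408, 0.58]
ft_force: [0.9, 0.2, -1.8]
gripper_width: 0.0124
time_s: 9.15
tool_pos: [0.6531, 0.0215, 0.1322]
eef_rot: [-0.48, 0.518, 0.484, 0.518]
ft_force: [0.5, -0.9, -0.8]
gripper_width: 0.0121
time_s: 9.4
tool_pos: [0.6517, 0.0163, 0.1342]
eef_rot: [-0.48, 0.518, 0.481, 0.519]
ft_force: [-0.3, 1.1, -0.9]
gripper_width: 0.0123
t 9.4 p [0.6517 0.0163 0.1342] w 0.0123 F [-0.3  1.1 -0.9] d [ 0.0123  0.0017 -0.1042] rot [-0.05  0.1  -0.05] N 3
{"delta_pos": [0.0347, -0.0041, 0.0008], "delta_rot": [-0.02, 0.03, -0.02], "hand": 1}
{"delta_pos": [0.0347, -0.0041, 0.0008], "delta_rot": [-0.02, 0.03, -0.02], "hand": 1}
{"delta_pos": [0.0347, -0.0041, 0.0008], "delta_rot": [-0.02, 0.03, -0.02], "hand": 1}
```

```bash
python3 -m handwheel '[{"delta_pos":[0.02,-0.004,0.001],"delta_rot":[0,0,0],"hand":1},{"delta_pos":[0.028,-0.004,0.001],"delta_rot":[0,0,0],"hand":1},{"delta_pos":[0.028,-0.004,0],"delta_rot":[0,0,0],"hand":1},{"delta_pos":[0.017,0,0],"delta_rot":[0,0,0],"hand":1},{"delta_pos":[0.007,0,0],"delta_rot":[0,0,0],"hand":1}]'
python3 -m handwheel '[{"delta_pos":[0.004,0,0],"delta_rot":[0,0,0],"hand":1},{"delta_pos":[0,0,0],"delta_rot":[0,0,0],"hand":1},{"delta_pos":[0,0,0],"delta_rot":[0,0,0],"hand":1},{"delta_pos":[0,0,0],"delta_rot":[0,0,0],"hand":1}]'
python3 - <<'E'
from plan import *
plan([.664,.018,.0158],[0,0,-1],[.075,.9972,0],1)
E
```

```text
time_s: 9.82
tool_pos: [0.6613, 0.0171, 0.0313]
eef_rot: [-0.478, 0.52, 0.482, 0.518]
ft_force: [-0.6, -0.5, -0.8]
gripper_width: 0.0118
time_s: 10.15
tool_pos: [0.6652, 0.0185, 0.0318]
eef_rot: [-0.481, 0.517, 0.481, 0.519]
ft_force: [0.2, 0.3, -0.2]
gripper_width: 0.0121
t 10.15 p [0.6652 0.0185 0.0318] w 0.0121 F [ 0.2  0.3 -0.2] d [-0.0012 -0.0005 -0.016 ] rot [-0.01  0.13  0.09] N 1
{"delta_pos": [0.016, 0.0012, -0.0006], "delta_rot": [-0.01, 0.13, 0.09], "hand": 1}
```

```bash
python3 -m handwheel '[{"delta_pos":[0.005,0,0],"delta_rot":[0,0,0],"hand":1},{"delta_pos":[0.005,0,0],"delta_rot":[0,0,0],"hand":1},{"delta_pos":[0.003,0,0],"delta_rot":[0,0,0],"hand":1},{"delta_pos":[0.002,0,0],"delta_rot":[0,0,0],"hand":1},{"delta_pos":[0.001,0,0],"delta_rot":[0,0,0],"hand":1}]'
python3 -m handwheel '[{"delta_pos":[0,0,0],"delta_rot":[0,0,0],"hand":1},{"delta_pos":[0,0,0],"delta_rot":[0,0,0],"hand":1}]'
python3 -m handwheel '[{"delta_pos":[0,0,0],"delta_rot":[0,0,0],"hand":0.5},{"delta_pos":[0,0,0],"delta_rot":[0,0,0],"hand":0},{"delta_pos":[0,0,0],"delta_rot":[0,0,0],"hand":0},{"delta_pos":[0,0,0],"delta_rot":[0,0,0],"hand":0},{"delta_pos":[-0.003,0,0],"delta_rot":[0,0,0],"hand":0}]'
```

```text
time_s: 10.57
tool_pos: [0.6634, 0.0191, 0.0154]
eef_rot: [-0.48, 0.519, 0.482, 0.518]
ft_force: [-5.0, 0.4, 15.6]
gripper_width: 0.0122
time_s: 10.73
tool_pos: [0.6634, 0.019, 0.0154]
eef_rot: [-0.48, 0.519, 0.482, 0.518]
ft_force: [-4.7, -0.0, 8.8]
gripper_width: 0.0121
time_s: 11.15
tool_pos: [0.6627, 0.019, 0.0156]
eef_rot: [-0.479, 0.519, 0.482, 0.518]
ft_force: [0.6, 0.1, -0.2]
gripper_width: 0.0719
```

```bash
python3 -m handwheel '[{"delta_pos":[-0.012,0,0],"delta_rot":[0,0,0],"hand":0},{"delta_pos":[-0.02,0,0],"delta_rot":[0,0,0],"hand":0},{"delta_pos":[-0.02,0,0],"delta_rot":[3,0,0],"hand":0},{"delta_pos":[-0.01,0,0],"delta_rot":[7,0,0],"hand":0},{"delta_pos":[0,0,0],"delta_rot":[7,0,0],"hand":0}]'
for i in 1; do python3 -m handwheel '[{"delta_pos":[0,0,0],"delta_rot":[7,0,0],"hand":0},{"delta_pos":[0,0,0],"delta_rot":[7,0,0],"hand":0},{"delta_pos":[0,0,0],"delta_rot":[7,0,0],"hand":0},{"delta_pos":[0,0,0],"delta_rot":[7,0,0],"hand":0},{"delta_pos":[0,0,0],"delta_rot":[7,0,0],"hand":0}]'; done
python3 -m handwheel '[{"delta_pos":[0,0,0],"delta_rot":[7,0,0],"hand":0},{"delta_pos":[0,0,0],"delta_rot":[7,0,0],"hand":0},{"delta_pos":[0,0,0],"delta_rot":[7,0,0],"hand":0},{"delta_pos":[0,0,0],"delta_rot":[7,0,0],"hand":0},{"delta_pos":[0,0,0],"delta_rot":[7,0,0],"hand":0}]'
python3 -m handwheel '[{"delta_pos":[0,0,0],"delta_rot":[7,0,0],"hand":0},{"delta_pos":[0,0,0],"delta_rot":[7,0,0],"hand":0},{"delta_pos":[0,0,0],"delta_rot":[7,0,0],"hand":0},{"delta_pos":[0,0,0],"delta_rot":[7,0,0],"hand":0},{"delta_pos":[0,0,0],"delta_rot":[7,0,0],"hand":0}]'
python3 -m handwheel '[{"delta_pos":[0,0,0],"delta_rot":[7,0,0],"hand":0},{"delta_pos":[0,0,0],"delta_rot":[7,0,0],"hand":0},{"delta_pos":[0,0,0],"delta_rot":[7,0,0],"hand":0},{"delta_pos":[0,0,0],"delta_rot":[7,0,0],"hand":0},{"delta_pos":[0,0,0],"delta_rot":[7,0,0],"hand":0}]'
python3 -m handwheel '[{"delta_pos":[0,0,0],"delta_rot":[7,0,0],"hand":0},{"delta_pos":[0,0,0],"delta_rot":[7,0,0],"hand":0},{"delta_pos":[0,0,0],"delta_rot":[7,0,0],"hand":0},{"delta_pos":[0,0,0],"delta_rot":[2,0,0],"hand":0},{"delta_pos":[0,0,0],"delta_rot":[0,0,0],"hand":0}]'
python3 - <<'E'
from plan import *
from rig import optics,readout
print(readout.state()["qpos"].round(2))
plan([.6634,.0190,.0155],[0,0,-1],[-.075,-.9972,0],0)
im,d=optics.get_image("side")
x,y,w,h=310,210,150,112
cv2.imwrite("pics/g5.png",cv2.resize(im[y:y+h,x:x+w,::-1],None,fx=5,fy=5,interpolation=cv2.INTER_CUBIC))
u=np.array([-.9972,.075,0]);o=np.array([.6634,.019,0])
for s in(.125,.035,-.085): print(s,proj("side",[o+u*s+[0,-.007,.012]]))
E
```

```text
time_s: 11.57
tool_pos: [0.667, 0.0187, 0.0836]
eef_rot: [-0.398, 0.583, 0.397, 0.587]
ft_force: [0.1, -0.2, -0.3]
gripper_width: 0.0853
time_s: 11.98
tool_pos: [0.6641, 0.0188, 0.0798]
eef_rot: [-0.202, 0.677, 0.204, 0.677]
ft_force: [0.4, -0.3, -0.1]
gripper_width: 0.0858
time_s: 12.4
tool_pos: [0.6641, 0.0188, 0.0798]
eef_rot: [0.011, 0.707, -0.009, 0.707]
ft_force: [-0.0, -0.5, -0.4]
gripper_width: 0.0853
time_s: 12.82
tool_pos: [0.6641, 0.0187, 0.0798]
eef_rot: [0.223, 0.672, -0.222, 0.671]
ft_force: [0.1, -0.7, -0.1]
gripper_width: 0.0857
time_s: 13.23
tool_pos: [0.6641, 0.0188, 0.0798]
eef_rot: [0.414, 0.574, -0.413, 0.573]
ft_force: [0.5, 0.3, 0.0]
gripper_width: 0.0853
time_s: 13.65
tool_pos: [0.6641, 0.0188, 0.0797]
eef_rot: [0.519, 0.482, -0.518, 0.48]
ft_force: [-0.0, 0.3, -0.5]
gripper_width: 0.0858
[-0.04  0.55  1.63  0.    0.97  1.61]
t 13.65 p [0.6641 0.0188 0.0797] w 0.0858 F [-0.   0.3 -0.5] d [-0.0007  0.0002 -0.0642] rot [-0.02 -0.13  0.05] N 2
{"delta_pos": [0.0321, -0.0003, -0.0], "delta_rot": [-0.01, -0.06, 0.03], "hand": 0}
{"delta_pos": [0.0321, -0.0004, -0.0001], "delta_rot": [-0.01, -0.06, 0.03], "hand": 0}
0.125 [[341.95955511 272.19040788]]
0.035 [[373.56749835 271.47336014]]
-0.085 [[415.51597673 270.52173031]]
```

View pics/g5.png

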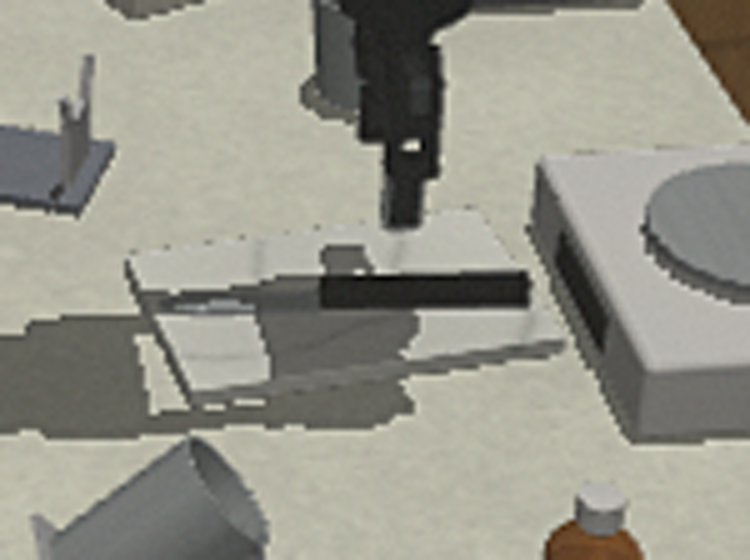

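```bash
python3 -m handwheel '[{"delta_pos":[0.014,0,0],"delta_rot":[0,0,0],"hand":0},{"delta_pos":[0.02,0,0],"delta_rot":[0,0,0],"hand":0},{"delta_pos":[0.015,0,0],"delta_rot":[0,0,0],"hand":0},{"delta_pos":[0.008,0,0],"delta_rot":[0,0,0],"hand":0},{"delta_pos":[0.004,0,0],"delta_rot":[0,0,0],"hand":0}]'
python3 -m handwheel '[{"delta_pos":[0.002,0,0],"delta_rot":[0,0,0],"hand":0},{"delta_pos":[0,0,0],"delta_rot":[0,0,0],"hand":0},{"delta_pos":[0,0,0],"delta_rot":[0,0,0],"hand":0},{"delta_pos":[0,0,0],"delta_rot":[0,0,0],"hand":0}]'
python3 - <<'E'
from plan import *
plan([.6640,.0190,.0155],[0,0,-1],[-.075,-.9972,0],0)
E
```

```text
time_s: 14.12
tool_pos: [0.6614, 0.019, 0.0147]
eef_rot: [-0.517, -0.483, 0.519, -0.479]
ft_force: [-0.2, -0.6, -0.2]
gripper_width: 0.0854
time_s: 14.45
tool_pos: [0.6645, 0.0189, 0.0167]
eef_rot: [0.519, 0.482, -0.518, 0.48]
ft_force: [-0.5, 0.0, -0.1]
gripper_width: 0.0852
t 14.45 p [0.6645 0.0189 0.0167] w 0.0852 F [-0.5  0.  -0.1] d [-0.0005  0.0001 -0.0012] rot [ 0.01 -0.13  0.01] N 1
{"delta_pos": [0.0012, -0.0005, -0.0001], "delta_rot": [0.01, -0.13, 0.01], "hand": 0}
```

```bash
python3 -m handwheel '[{"delta_pos":[0.0012,0,0],"delta_rot":[0,0,0],"hand":0.3},{"delta_pos":[0,0,0],"delta_rot":[0,0,0],"hand":0.6},{"delta_pos":[0,0,0],"delta_rot":[0,0,0],"hand":1},{"delta_pos":[0,0,0],"delta_rot":[0,0,0],"hand":1},{"delta_pos":[0,0,0],"delta_rot":[0,0,0],"hand":1}]'
python3 -m handwheel '[{"delta_pos":[0,0,0],"delta_rot":[0,0,0],"hand":1},{"delta_pos":[0,0,0],"delta_rot":[0,0,0],"hand":1},{"delta_pos":[0,0,0],"delta_rot":[0,0,0],"hand":1},{"delta_pos":[0,0,0],"delta_rot":[0,0,0],"hand":1}]'
python3 -m handwheel '[{"delta_pos":[-0.003,0,0],"delta_rot":[0,0,0],"hand":1},{"delta_pos":[-0.008,0,0],"delta_rot":[0,0,0],"hand":1},{"delta_pos":[-0.015,0,0],"delta_rot":[0,0,0],"hand":1},{"delta_pos":[-0.025,0,0],"delta_rot":[0,0,0],"hand":1},{"delta_pos":[-0.03,0,0],"delta_rot":[0,0,0],"hand":1}]'
python3 -m handwheel '[{"delta_pos":[-0.03,0,0],"delta_rot":[0,0,0],"hand":1},{"delta_pos":[-0.03,0,0],"delta_rot":[0,0,0],"hand":1},{"delta_pos":[-0.02,0,0],"delta_rot":[0,0,0],"hand":1},{"delta_pos":[-0.01,0,0],"delta_rot":[0,0,0],"hand":1},{"delta_pos":[0,0,0],"delta_rot":[0,0,0],"hand":1}]'
cat >> plan.py <<'E'
HO=.0035
def held():
    from rig import readout
    s=readout.state();M=Ro.from_quat(s["eef_rot"]).as_matrix();o=s["tool_pos"]+HO*M[:,0]
    return o,-M[:,1],-M[:,0]
_c=cuptgt
def cuptgt(depth,**k):
    t,X,Z=_c(depth,rim=(.527,-.2515,.1),**k);return t,X,-Z
def rep():
    o,x,z=held();t=o+.125*x;k=np.array([.766,0,.643]);v=t-np.array([.527,-.2515,.1]);d=-v@k;print("tip",t.round(4),"depth",d.round(4),"offaxis",(v+d*k).round(4),"ang",np.degrees(np.arccos(min(1,-x@k))).round(2))
E
python3 - <<'E'
from plan import *
plan(*cuptgt(-.05),1)
E
```

```text
time_s: 14.87
tool_pos: [0.6636, 0.0189, 0.0146]
eef_rot: [0.518, 0.482, -0.518, 0.48]
ft_force: [1.0, -1.2, -0.4]
gripper_width: 0.0252
time_s: 15.2
tool_pos: [0.6639, 0.0189, 0.0148]
eef_rot: [0.519, 0.482, -0.518, 0.48]
ft_force: [-0.3, -0.0, 1.4]
gripper_width: 0.0121
time_s: 15.62
tool_pos: [0.6619, 0.0188, 0.0951]
eef_rot: [-0.517, -0.483, 0.519, -0.479]
ft_force: [0.8, 0.4, -0.8]
gripper_width: 0.0119
time_s: 16.03
tool_pos: [0.6663, 0.0185, 0.1903]
eef_rot: [0.52, 0.48, -0.516, 0.482]
ft_force: [0.5, -0.2, -0.8]
gripper_width: 0.0123
t 16.0333 p [0.6663 0.0185 0.1903] w 0.0123 F [ 0.5 -0.2 -0.8] d [-0.0064 -0.27    0.0236] rot [-4.16  1.37 39.65] N 7
{"delta_pos": [-0.0034, 0.002, 0.0385], "delta_rot": [-0.59, 0.2, 5.66], "hand": 1}
{"delta_pos": [-0.0034, 0.0019, 0.0385], "delta_rot": [-0.59, 0.2, 5.66], "hand": 1}
{"delta_pos": [-0.0033, 0.0019, 0.0385], "delta_rot": [-0.59, 0.2, 5.66], "hand": 1}
{"delta_pos": [-0.0033, 0.0018, 0.0385], "delta_rot": [-0.59, 0.2, 5.66], "hand": 1}
{"delta_pos": [-0.0032, 0.0017, 0.0386], "delta_rot": [-0.59, 0.2, 5.66], "hand": 1}
{"delta_pos": [-0.0032, 0.0016, 0.0386], "delta_rot": [-0.59, 0.2, 5.66], "hand": 1}
{"delta_pos": [-0.0032, 0.0015, 0.0386], "delta_rot": [-0.59, 0.2, 5.66], "hand": 1}
```

```bash
sed -i 's/^HO=.*/HO=.0030/' plan.py; python3 -m handwheel '[{"delta_pos":[-0.004,0.001,0.02],"delta_rot":[-0.4,0.14,4],"hand":1},{"delta_pos":[-0.003,0.002,0.028],"delta_rot":[-0.4,0.14,4],"hand":1},{"delta_pos":[-0.003,0.002,0.032],"delta_rot":[-0.4,0.14,4],"hand":1},{"delta_pos":[-0.003,0.002,0.035],"delta_rot":[-0.4,0.14,4],"hand":1},{"delta_pos":[-0.003,0.002,0.035],"delta_rot":[-0.4,0.14,4],"hand":1}]'
python3 -m handwheel '[{"delta_pos":[-0.003,0.001,0.035],"delta_rot":[-0.4,0.14,4],"hand":1},{"delta_pos":[-0.003,0.002,0.032],"delta_rot":[-0.4,0.14,4],"hand":1},{"delta_pos":[-0.003,0.002,0.028],"delta_rot":[-0.4,0.14,4],"hand":1},{"delta_pos":[0,0,0.017],"delta_rot":[-0.4,0.14,4],"hand":1},{"delta_pos":[0,0,0.008],"delta_rot":[-0.4,0.14,4],"hand":1}]'
python3 -m handwheel '[{"delta_pos":[0,0,0],"delta_rot":[0,0,0],"hand":1},{"delta_pos":[0,0,0],"delta_rot":[0,0,0],"hand":1},{"delta_pos":[0,0,0],"delta_rot":[0,0,0],"hand":1},{"delta_pos":[0,0,0],"delta_rot":[0,0,0],"hand":1}]'
python3 - <<'E'
from plan import *
from rig import optics,readout
rep();print(readout.state()["qpos"].round(2))
plan(*cuptgt(.03),1,vmax=.012)
im,d=optics.get_image("side")
x,y,w,h=300,220,160,120
cv2.imwrite("pics/g6.png",cv2.resize(im[y:y+h,x:x+w,::-1],None,fx=5,fy=5,interpolation=cv2.INTER_CUBIC))
o,x,z=held();print(proj("side",[o+.125*x,o-.085*x,o-.085*x+.016*z]))
E
```

```text
time_s: 16.45
tool_pos: [0.6603, -0.1322, 0.1999]
eef_rot: [0.589, 0.397, -0.415, 0.569]
ft_force: [0.2, -0.9, -1.5]
gripper_width: 0.0124
time_s: 16.87
tool_pos: [0.6581, -0.253, 0.2098]
eef_rot: [0.641, 0.3, -0.304, 0.638]
ft_force: [1.3, 1.9, -0.5]
gripper_width: 0.012
time_s: 17.2
tool_pos: [0.6602, -0.249, 0.2112]
eef_rot: [0.64, 0.303, -0.302, 0.638]
ft_force: [0.5, 0.2, -0.5]
gripper_width: 0.0124
tip [ 0.5654 -0.2487  0.1297] depth -0.0485 offaxis [ 0.0013  0.0028 -0.0015] ang 0.0
[-0.58  0.22  1.95  0.8   0.51  0.37]
t 17.2 p [ 0.6602 -0.249   0.2112] w 0.0124 F [ 0.5  0.2 -0.5] d [-0.0616 -0.0025 -0.0488] rot [-0.13 -0.09  0.66] N 7
{"delta_pos": [-0.0002, -0.0112, 0.0004], "delta_rot": [-0.02, -0.01, 0.09], "hand": 1}
{"delta_pos": [-0.0002, -0.0112, 0.0004], "delta_rot": [-0.02, -0.01, 0.09], "hand": 1}
{"delta_pos": [-0.0002, -0.0112, 0.0004], "delta_rot": [-0.02, -0.01, 0.09], "hand": 1}
{"delta_pos": [-0.0002, -0.0112, 0.0004], "delta_rot": [-0.02, -0.01, 0.09], "hand": 1}
{"delta_pos": [-0.0003, -0.0112, 0.0004], "delta_rot": [-0.02, -0.01, 0.09], "hand": 1}
{"delta_pos": [-0.0003, -0.0112, 0.0004], "delta_rot": [-0.02, -0.01, 0.09], "hand": 1}
{"delta_pos": [-0.0003, -0.0112, 0.0004], "delta_rot": [-0.02, -0.01, 0.09], "hand": 1}
[[372.86643491 295.34070818]
 [447.74752665 242.35334009]
 [443.99019486 237.87690038]]
```

View pics/g6.png

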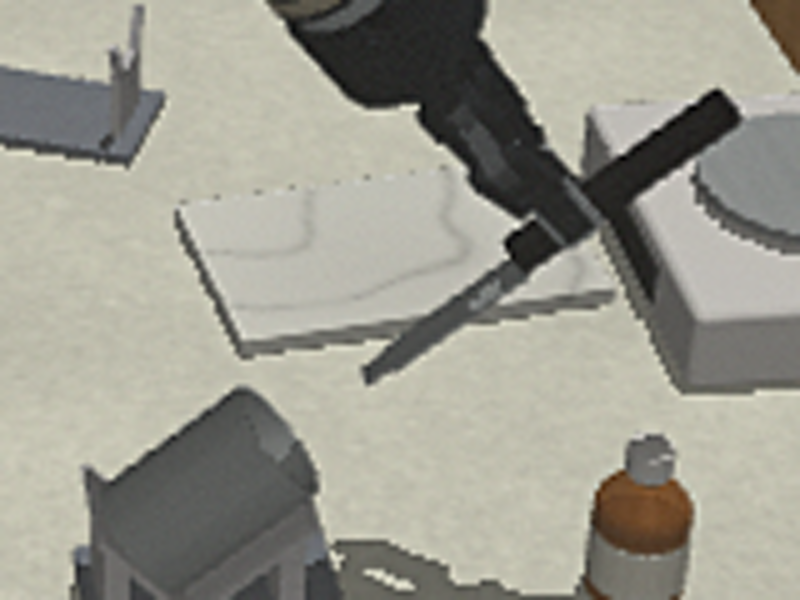

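```bash
python3 -m handwheel '[{"delta_pos":[-0.0005,-0.006,0.0015],"delta_rot":[0,0,0.3],"hand":1},{"delta_pos":[-0.0005,-0.012,0.001],"delta_rot":[0,0,0.3],"hand":1},{"delta_pos":[-0.0005,-0.014,0],"delta_rot":[0,0,0],"hand":1},{"delta_pos":[0,-0.014,0],"delta_rot":[0,0,0],"hand":1},{"delta_pos":[0,-0.012,0],"delta_rot":[0,0,0],"hand":1}]'
python3 -m handwheel '[{"delta_pos":[0,-0.01,0],"delta_rot":[0,0,0],"hand":1},{"delta_pos":[0,-0.008,0],"delta_rot":[0,0,0],"hand":1},{"delta_pos":[0,0,0],"delta_rot":[0,0,0],"hand":1},{"delta_pos":[0,0,0],"delta_rot":[0,0,0],"hand":1},{"delta_pos":[0,0,0],"delta_rot":[0,0,0],"hand":1}]'
python3 - <<'E'
from plan import *
from rig import readout
rep();print(readout.state()["qpos"].round(2))
plan(*cuptgt(.067),1,vmax=.008)
E
```

```text
time_s: 17.67
tool_pos: [0.6144, -0.2512, 0.1751]
eef_rot: [0.642, 0.299, -0.299, 0.64]
ft_force: [-0.5, -0.4, 0.2]
gripper_width: 0.0122
time_s: 18.08
tool_pos: [0.6014, -0.2522, 0.1646]
eef_rot: [0.642, 0.298, -0.299, 0.64]
ft_force: [0.2, -0.6, -0.0]
gripper_width: 0.0119
tip [ 0.5077 -0.2519  0.0818] depth 0.0265 offaxis [ 0.001  -0.0004 -0.0012] ang 0.0
[-0.66  0.21  2.09  1.04  0.47  0.05]
t 18.0833 p [ 0.6014 -0.2522  0.1646] w 0.0119 F [ 0.2 -0.6 -0. ] d [-0.0312  0.0007 -0.0259] rot [-0.12 -0.02 -0.06] N 6
{"delta_pos": [-0.0, -0.0068, -0.0001], "delta_rot": [-0.02, -0.0, -0.01], "hand": 1}
{"delta_pos": [-0.0, -0.0068, -0.0001], "delta_rot": [-0.02, -0.0, -0.01], "hand": 1}
{"delta_pos": [-0.0, -0.0068, -0.0001], "delta_rot": [-0.02, -0.0, -0.01], "hand": 1}
{"delta_pos": [-0.0, -0.0068, -0.0001], "delta_rot": [-0.02, -0.0, -0.01], "hand": 1}
{"delta_pos": [-0.0, -0.0068, -0.0001], "delta_rot": [-0.02, -0.0, -0.01], "hand": 1}
{"delta_pos": [-0.0, -0.0068, -0.0001], "delta_rot": [-0.02, -0.0, -0.01], "hand": 1}
```

```bash
python3 -m handwheel '[{"delta_pos":[0,-0.006,0],"delta_rot":[0,0,0],"hand":1},{"delta_pos":[0,-0.009,0],"delta_rot":[0,0,0],"hand":1},{"delta_pos":[0,-0.009,0],"delta_rot":[0,0,0],"hand":1},{"delta_pos":[0,-0.008,0],"delta_rot":[0,0,0],"hand":1},{"delta_pos":[0,-0.006,0],"delta_rot":[0,0,0],"hand":1}]'
python3 -m handwheel '[{"delta_pos":[0,-0.003,0],"delta_rot":[0,0,0],"hand":1},{"delta_pos":[0,-0.002,0],"delta_rot":[0,0,0],"hand":1},{"delta_pos":[0,0,0],"delta_rot":[0,0,0],"hand":1},{"delta_pos":[0,0,0],"delta_rot":[0,0,0],"hand":1},{"delta_pos":[0,0,0],"delta_rot":[0,0,0],"hand":1}]'
python3 - <<'E'
from plan import *
from rig import readout,optics
rep();print(readout.state()["qpos"].round(2))
im,d=optics.get_image("side")
x,y,w,h=300,230,150,112
cv2.imwrite("pics/g7.png",cv2.resize(im[y:y+h,x:x+w,::-1],None,fx=5,fy=5,interpolation=cv2.INTER_CUBIC))
o,x,z=held();print(proj("side",[o+.125*x,o+.035*x,o-.085*x]))
E
```

```text
time_s: 18.5
tool_pos: [0.5709, -0.2519, 0.1388]
eef_rot: [0.642, 0.299, -0.299, 0.64]
ft_force: [0.8, 0.3, 0.0]
gripper_width: 0.0126
time_s: 18.92
tool_pos: [0.5678, -0.2523, 0.1364]
eef_rot: [0.642, 0.298, -0.299, 0.64]
ft_force: [-0.1, -0.6, -1.1]
gripper_width: 0.0124
tip [ 0.4741 -0.252   0.0537] depth 0.0703 offaxis [ 0.0009 -0.0005 -0.0011] ang 0.0
[-0.71  0.22  2.16  1.17  0.47 -0.13]
[[333.41441717 324.64098813]
 [363.14417393 303.22789122]
 [404.47386926 273.45984505]]
```

View pics/g7.png

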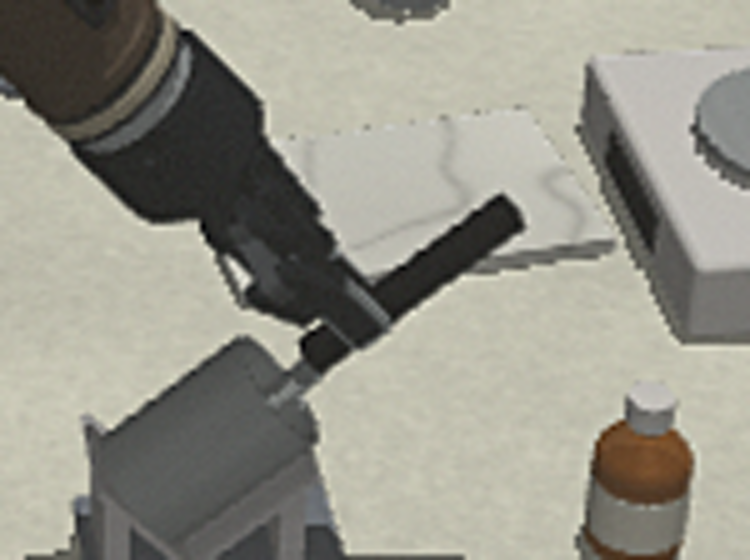

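The blade is in the cup on its axis, with the handle front at about (308,355) just outside the rim. The wrist force is near zero. Holding here.

```bash
python3 -m handwheel '[{"delta_pos":[0,0,0],"delta_rot":[0,0,0],"hand":1},{"delta_pos":[0,0,0],"delta_rot":[0,0,0],"hand":1},{"delta_pos":[0,0,0],"delta_rot":[0,0,0],"hand":1},{"delta_pos":[0,0,0],"delta_rot":[0,0,0],"hand":1},{"delta_pos":[0,0,0],"delta_rot":[0,0,0],"hand":1}]'
python3 -m handwheel '[{"delta_pos":[0,0,0],"delta_rot":[0,0,0],"hand":1},{"delta_pos":[0,0,0],"delta_rot":[0,0,0],"hand":1},{"delta_pos":[0,0,0],"delta_rot":[0,0,0],"hand":1},{"delta_pos":[0,0,0],"delta_rot":[0,0,0],"hand":1},{"delta_pos":[0,0,0],"delta_rot":[0,0,0],"hand":1}]'
python3 -m handwheel '[{"delta_pos":[0,0,0],"delta_rot":[0,0,0],"hand":1},{"delta_pos":[0,0,0],"delta_rot":[0,0,0],"hand":1},{"delta_pos":[0,0,0],"delta_rot":[0,0,0],"hand":1},{"delta_pos":[0,0,0],"delta_rot":[0,0,0],"hand":1},{"delta_pos":[0,0,0],"delta_rot":[0,0,0],"hand":1}]'
python3 -m handwheel '[{"delta_pos":[0,0,0],"delta_rot":[0,0,0],"hand":1},{"delta_pos":[0,0,0],"delta_rot":[0,0,0],"hand":1},{"delta_pos":[0,0,0],"delta_rot":[0,0,0],"hand":1},{"delta_pos":[0,0,0],"delta_rot":[0,0,0],"hand":1},{"delta_pos":[0,-0,0],"delta_rot":[0,0,0],"hand":1}]'
python3 -m handwheel '[{"delta_pos":[0,0.008,0],"delta_rot":[0,0,0],"hand":1},{"delta_pos":[0,0.014,0],"delta_rot":[0,0,0],"hand":1},{"delta_pos":[0,0.016,0],"delta_rot":[0,0,0],"hand":1},{"delta_pos":[0,0.018,0],"delta_rot":[0,0,0],"hand":1},{"delta_pos":[0,0.02,0],"delta_rot":[0,0,0],"hand":1}]'
python3 -m handwheel '[{"delta_pos":[0,0.02,0],"delta_rot":[0,0,0],"hand":1},{"delta_pos":[0,0.018,0],"delta_rot":[0,0,0],"hand":1},{"delta_pos":[0,0.012,0],"delta_rot":[0,0,0],"hand":1},{"delta_pos":[0,0,0],"delta_rot":[0,0,0],"hand":1},{"delta_pos":[0,0,0],"delta_rot":[0,0,0],"hand":1}]'
python3 - <<'E'
from plan import *
rep()
a=np.radians(156.4);x=np.array([np.cos(a),np.sin(a),0])
plan([.467,.207,.20],[0,0,-1],np.cross([0,0,-1],-x),1,vmax=.033)
E
```

```text
time_s: 19.38
tool_pos: [0.5673, -0.2521, 0.1359]
eef_rot: [0.642, 0.299, -0.299, 0.64]
ft_force: [0.3, -0.3, -0.9]
gripper_width: 0.0121
time_s: 19.8
tool_pos: [0.5673, -0.2521, 0.1359]
eef_rot: [0.642, 0.299, -0.299, 0.64]
ft_force: [0.2, 0.8, -1.1]
gripper_width: 0.0119
time_s: 20.22
tool_pos: [0.5673, -0.2521, 0.1359]
eef_rot: [0.642, 0.299, -0.299, 0.64]
ft_force: [-0.3, -0.1, 0.2]
gripper_width: 0.012
time_s: 20.63
tool_pos: [0.5673, -0.2521, 0.1359]
eef_rot: [0.642, 0.299, -0.299, 0.64]
ft_force: [-0.0, 0.1, -1.1]
gripper_width: 0.0124
time_s: 21.05
tool_pos: [0.6254, -0.252, 0.1844]
eef_rot: [0.642, 0.299, -0.3, 0.639]
ft_force: [0.8, 0.1, -0.5]
gripper_width: 0.0123
time_s: 21.47
tool_pos: [0.6642, -0.2523, 0.2172]
eef_rot: [0.642, 0.299, -0.299, 0.64]
ft_force: [0.4, 0.5, -1.0]
gripper_width: 0.0124
tip [ 0.5704 -0.252   0.1345] depth -0.0554 offaxis [ 0.0009 -0.0005 -0.0011] ang 0.0
t 21.4667 p [ 0.6642 -0.2523  0.2172] w 0.0124 F [ 0.4  0.5 -1. ] d [-0.1972  0.4593 -0.0172] rot [ 22.51  -8.34 -39.42] N 16
{"delta_pos": [-0.0071, -0.0102, -0.0287], "delta_rot": [1.41, -0.5
[... 648 characters left out ...]
_pos": [-0.0042, -0.0176, -0.0255], "delta_rot": [1.41, -0.52, -2.46], "hand": 1}
{"delta_pos": [-0.0037, -0.0184, -0.025], "delta_rot": [1.41, -0.52, -2.46], "hand": 1}
{"delta_pos": [-0.0031, -0.0191, -0.0245], "delta_rot": [1.41, -0.52, -2.46], "hand": 1}
{"delta_pos": [-0.0025, -0.0198, -0.024], "delta_rot": [1.41, -0.52, -2.46], "hand": 1}
{"delta_pos": [-0.0018, -0.0205, -0.0235], "delta_rot": [1.41, -0.52, -2.46], "hand": 1}
{"delta_pos": [-0.0012, -0.0211, -0.023], "delta_rot": [1.41, -0.52, -2.46], "hand": 1}
{"delta_pos": [-0.0004, -0.0217, -0.0225], "delta_rot": [1.41, -0.52, -2.46], "hand": 1}
{"delta_pos": [0.0003, -0.0223, -0.0219], "delta_rot": [1.41, -0.52, -2.46], "hand": 1}
```

```bash
python3 -m handwheel '[{"delta_pos":[-0.006,-0.006,-0.018],"delta_rot":[1,-0.4,-1.8],"hand":1},{"delta_pos":[-0.007,-0.011,-0.0285],"delta_rot":[1.41,-0.52,-2.46],"hand":1},{"delta_pos":[-0.0065,-0.012,-0.028],"delta_rot":[1.41,-0.52,-2.46],"hand":1},{"delta_pos":[-0.0065,-0.013,-0.0275],"delta_rot":[1.41,-0.52,-2.46],"hand":1},{"delta_pos":[-0.006,-0.014,-0.0275],"delta_rot":[1.41,-0.52,-2.46],"hand":1}]'
python3 -m handwheel '[{"delta_pos":[-0.0055,-0.015,-0.027],"delta_rot":[1.41,-0.52,-2.46],"hand":1},{"delta_pos":[-0.005,-0.016,-0.0265],"delta_rot":[1.41,-0.52,-2.46],"hand":1},{"delta_pos":[-0.0045,-0.0165,-0.026],"delta_rot":[1.41,-0.52,-2.46],"hand":1},{"delta_pos":[-0.004,-0.0175,-0.0255],"delta_rot":[1.41,-0.52,-2.46],"hand":1},{"delta_pos":[-0.0035,-0.018,-0.025],"delta_rot":[1.41,-0.52,-2.46],"hand":1}]'
python3 - <<'E'
from plan import *
from rig import readout
print(readout.state()["qpos"].round(2))
a=np.radians(156.4);x=np.array([np.cos(a),np.sin(a),0])
plan([.467,.207,.16],[0,0,-1],np.cross([0,0,-1],-x),1,vmax=.026)
E
```

```text
time_s: 21.88
tool_pos: [0.6032, -0.1189, 0.211]
eef_rot: [0.638, 0.331, -0.395, 0.572]
ft_force: [0.7, -0.1, -0.4]
gripper_width: 0.0122
time_s: 22.3
tool_pos: [0.5418, 0.0244, 0.2043]
eef_rot: [0.623, 0.36, -0.488, 0.494]
ft_force: [0.1, 0.4, -0.9]
gripper_width: 0.0122
[-0.02  0.03  2.05 -0.04  0.8   1.84]
t 22.3 p [0.5418 0.0244 0.2043] w 0.0122 F [ 0.1  0.4 -0.9] d [-0.0748  0.1826 -0.0443] rot [  8.67  -3.19 -15.17] N 8
{"delta_pos": [0.0021, -0.0159, -0.0195], "delta_rot": [1.08, -0.4, -1.9], "hand": 1}
{"delta_pos": [0.0025, -0.0162, -0.0192], "delta_rot": [1.08, -0.4, -1.9], "hand": 1}
{"delta_pos": [0.0029, -0.0165, -0.0189], "delta_rot": [1.08, -0.4, -1.9], "hand": 1}
{"delta_pos": [0.0033, -0.0167, -0.0187], "delta_rot": [1.08, -0.4, -1.9], "hand": 1}
{"delta_pos": [0.0037, -0.017, -0.0184], "delta_rot": [1.08, -0.4, -1.9], "hand": 1}
{"delta_pos": [0.0042, -0.0172, -0.0181], "delta_rot": [1.08, -0.4, -1.9], "hand": 1}
{"delta_pos": [0.0046, -0.0174, -0.0178], "delta_rot": [1.08, -0.4, -1.9], "hand": 1}
{"delta_pos": [0.0051, -0.0176, -0.0175], "delta_rot": [1.08, -0.4, -1.9], "hand": 1}
```

```bash
python3 -m handwheel '[{"delta_pos":[0.002,-0.016,-0.0195],"delta_rot":[1.08,-0.4,-1.9],"hand":1},{"delta_pos":[0.0025,-0.016,-0.019],"delta_rot":[1.08,-0.4,-1.9],"hand":1},{"delta_pos":[0.003,-0.0165,-0.019],"delta_rot":[1.08,-0.4,-1.9],"hand":1},{"delta_pos":[0.0035,-0.0165,-0.0185],"delta_rot":[1.08,-0.4,-1.9],"hand":1},{"delta_pos":[0.0035,-0.017,-0.0185],"delta_rot":[1.08,-0.4,-1.9],"hand":1}]'
python3 -m handwheel '[{"delta_pos":[0.004,-0.015,-0.016],"delta_rot":[1.08,-0.4,-1.9],"hand":1},{"delta_pos":[0.004,-0.01,-0.01],"delta_rot":[1.08,-0.4,-1.9],"hand":1},{"delta_pos":[0,-0.006,-0.005],"delta_rot":[1.08,-0.4,-1.9],"hand":1},{"delta_pos":[0,0,0],"delta_rot":[0,0,0],"hand":1},{"delta_pos":[0,0,0],"delta_rot":[0,0,0],"hand":1}]'
python3 -m handwheel '[{"delta_pos":[0,0,0],"delta_rot":[0,0,0],"hand":1},{"delta_pos":[0,0,0],"delta_rot":[0,0,0],"hand":1}]'
python3 - <<'E'
from plan import *
from rig import readout,optics
print(readout.state()["qpos"].round(2))
a=np.radians(156.4);x=np.array([np.cos(a),np.sin(a),0])
plan([.467,.207,.10],[0,0,-1],np.cross([0,0,-1],-x),1,vmax=.026)
o=[]
for n,(x,y,w,h) in (("side",(260,170,110,90)),("top",(240,190,90,90))):
    im,d=optics.get_image(n);np.savez(n+"5.npz",im=im,d=d);o.append(cv2.resize(im[y:y+h,x:x+w,::-1],None,fx=4,fy=4,interpolation=cv2.INTER_CUBIC))
cv2.imwrite("pics/g8.png",np.hstack(o))
E
```

```text
time_s: 22.72
tool_pos: [0.4956, 0.1376, 0.1762]
eef_rot: [0.605, 0.378, -0.554, 0.429]
ft_force: [-0.2, -0.1, -0.8]
gripper_width: 0.0125
time_s: 23.13
tool_pos: [0.48, 0.1765, 0.1668]
eef_rot: [0.592, 0.387, -0.59, 0.389]
ft_force: [0.4, 1.0, -1.0]
gripper_width: 0.0122
time_s: 23.3
tool_pos: [0.4806, 0.1762, 0.1676]
eef_rot: [0.593, 0.387, -0.59, 0.389]
ft_force: [-0.6, -1.3, -1.3]
gripper_width: 0.0119
[ 0.27  0.16  1.95 -0.    1.02  2.25]
t 23.3 p [0.4806 0.1762 0.1676] w 0.0119 F [-0.6 -1.3 -1.3] d [-0.0136  0.0308 -0.0676] rot [ 0.09 -0.06 -0.25] N 3
{"delta_pos": [0.0225, -0.0083, -0.0076], "delta_rot": [0.03, -0.02, -0.08], "hand": 1}
{"delta_pos": [0.0225, -0.0083, -0.0076], "delta_rot": [0.03, -0.02, -0.08], "hand": 1}
{"delta_pos": [0.0225, -0.0083, -0.0076], "delta_rot": [0.03, -0.02, -0.08], "hand": 1}
```

View pics/g8.png

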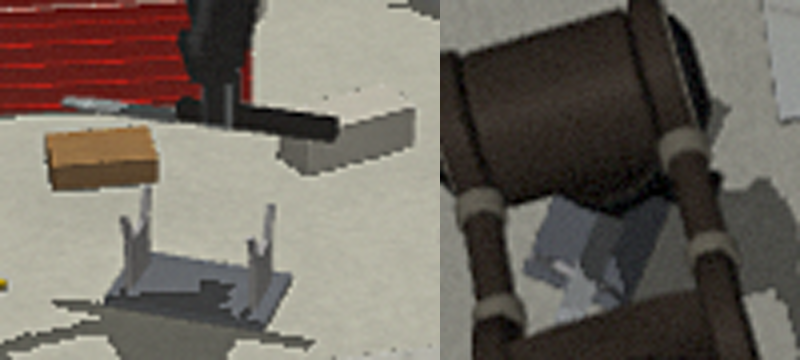

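```bash
python3 -m handwheel '[{"delta_pos":[0.008,-0.007,-0.007],"delta_rot":[0.05,0,-0.1],"hand":1},{"delta_pos":[0.013,-0.009,-0.008],"delta_rot":[0.05,0,-0.1],"hand":1},{"delta_pos":[0.015,-0.006,-0.005],"delta_rot":[0,0,0],"hand":1},{"delta_pos":[0.014,-0.003,-0.003],"delta_rot":[0,0,0],"hand":1},{"delta_pos":[0.01,0,0],"delta_rot":[0,0,0],"hand":1}]'
python3 -m handwheel '[{"delta_pos":[0.005,0,0],"delta_rot":[0,0,0],"hand":1},{"delta_pos":[0,0,0],"delta_rot":[0,0,0],"hand":1},{"delta_pos":[0,0,0],"delta_rot":[0,0,0],"hand":1},{"delta_pos":[0,0,0],"delta_rot":[0,0,0],"hand":1}]'
python3 - <<'E'
from plan import *
from rig import readout,optics
a=np.radians(156.4);x=np.array([np.cos(a),np.sin(a),0])
plan([.4665,.207,.085],[0,0,-1],np.cross([0,0,-1],-x),1,vmax=.026)
im,d=optics.get_image("side");np.savez("side6.npz",im=im,d=d)
x,y,w,h=260,190,100,75
cv2.imwrite("pics/g9.png",cv2.resize(im[y:y+h,x:x+w,::-1],None,fx=8,fy=8,interpolation=cv2.INTER_CUBIC))
o,x,z=held();print(o,x,z,proj("side",[o+.125*x,o+.035*x,o-.085*x])-[260,190])
E
```

```text
time_s: 23.82
tool_pos: [0.4659, 0.2088, 0.1062]
eef_rot: [0.591, 0.388, -0.591, 0.387]
ft_force: [-0.3, -1.4, -1.2]
gripper_width: 0.012
time_s: 24.15
tool_pos: [0.4682, 0.2082, 0.1036]
eef_rot: [0.593, 0.387, -0.591, 0.387]
ft_force: [-0.1, -0.6, -1.1]
gripper_width: 0.0123
t 24.15 p [0.4682 0.2082 0.1036] w 0.0123 F [-0.1 -0.6 -1.1] d [-0.0017 -0.0012 -0.0186] rot [-0.01 -0.14 -0.12] N 1
{"delta_pos": [0.0185, -0.0012, 0.0018], "delta_rot": [-0.01, -0.14, -0.12], "hand": 1}
[0.46836791 0.20819669 0.10073504] [-0.9162983   0.400489   -0.00244752] [-0.00329595 -0.00142967  0.99999355] [[11.3085919  18.91853938]
 [39.0575965  22.96104661]
 [77.21680802 28.52012488]]
```

View pics/g9.png

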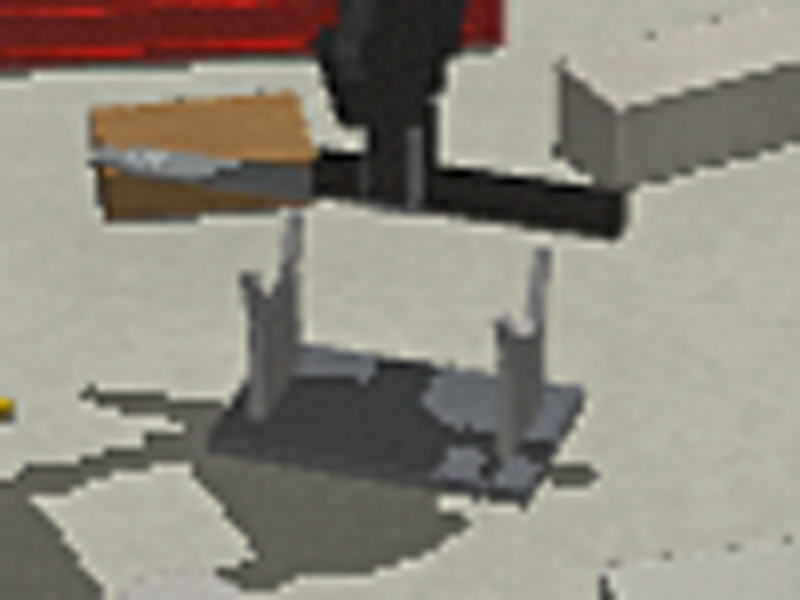

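```bash
python3 -m handwheel '[{"delta_pos":[0.008,-0.001,0.001],"delta_rot":[0,-0.1,-0.1],"hand":1},{"delta_pos":[0.011,0,0.001],"delta_rot":[0,0,0],"hand":1},{"delta_pos":[0.011,0,0],"delta_rot":[0,0,0],"hand":1},{"delta_pos":[0.008,0,0],"delta_rot":[0,0,0],"hand":1},{"delta_pos":[0.004,0,0],"delta_rot":[0,0,0],"hand":1}]'
python3 -m handwheel '[{"delta_pos":[0.002,0,0],"delta_rot":[0,0,0],"hand":1},{"delta_pos":[0,0,0],"delta_rot":[0,0,0],"hand":1},{"delta_pos":[0,0,0],"delta_rot":[0,0,0],"hand":1},{"delta_pos":[0,0,0],"delta_rot":[0,0,0],"hand":1}]'
python3 - <<'E'
from plan import *
a=np.radians(156.4);x=np.array([np.cos(a),np.sin(a),0])
plan([.4665,.207,.053],[0,0,-1],np.cross([0,0,-1],-x),1,vmax=.026)
E
```

```text
time_s: 24.62
tool_pos: [0.464, 0.206, 0.0586]
eef_rot: [-0.59, -0.388, 0.593, -0.387]
ft_force: [-0.6, 0.4, -0.6]
gripper_width: 0.0122
time_s: 24.95
tool_pos: [0.4661, 0.2069, 0.0592]
eef_rot: [0.592, 0.387, -0.592, 0.387]
ft_force: [-0.2, 0.0, -1.4]
gripper_width: 0.0119
t 24.95 p [0.4661 0.2069 0.0592] w 0.0119 F [-0.2  0.  -1.4] d [ 0.0004  0.0001 -0.0062] rot [ 0.02 -0.01  0.  ] N 1
{"delta_pos": [0.0062, 0.0003, -0.0003], "delta_rot": [0.02, -0.01, 0.0], "hand": 1}
```

```bash
python3 -m handwheel '[{"delta_pos":[0.0015,0,0],"delta_rot":[0,0,0],"hand":1},{"delta_pos":[0.0015,0,0],"delta_rot":[0,0,0],"hand":1},{"delta_pos":[0.001,0,0],"delta_rot":[0,0,0],"hand":1},{"delta_pos":[0.001,0,0],"delta_rot":[0,0,0],"hand":1},{"delta_pos":[0,0,0],"delta_rot":[0,0,0],"hand":1}]'
python3 -m handwheel '[{"delta_pos":[0.0005,0,0],"delta_rot":[0,0,0],"hand":1},{"delta_pos":[0.0005,0,0],"delta_rot":[0,0,0],"hand":1},{"delta_pos":[0,0,0],"delta_rot":[0,0,0],"hand":1}]'
python3 - <<'E'
from rig import optics,readout
import cv2
im,d=optics.get_image("side")
x,y,w,h=260,190,100,75
cv2.imwrite("pics/g10.png",cv2.resize(im[y:y+h,x:x+w,::-1],None,fx=8,fy=8,interpolation=cv2.INTER_CUBIC))
print(readout.state()["ft_force"],readout.state()["tool_pos"])
E
```

```text
time_s: 25.37
tool_pos: [0.4655, 0.2066, 0.0537]
eef_rot: [-0.591, -0.387, 0.592, -0.387]
ft_force: [0.3, 0.0, -1.2]
gripper_width: 0.0123
time_s: 25.62
tool_pos: [0.4657, 0.2067, 0.0528]
eef_rot: [-0.591, -0.387, 0.592, -0.387]
ft_force: [-0.1, -0.0, -0.1]
gripper_width: 0.0123
[ 0.25724797 -0.60966123 -0.59460638] [0.46565119 0.20667673 0.05281089]
```

View pics/g10.png

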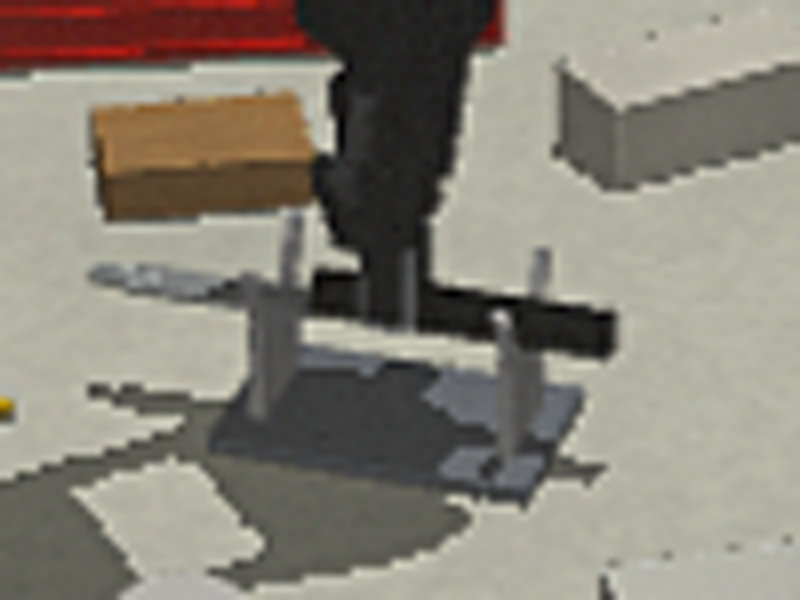

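```bash
python3 -m handwheel '[{"delta_pos":[0.0006,0,0],"delta_rot":[0,0,0],"hand":1},{"delta_pos":[0,0,0],"delta_rot":[0,0,0],"hand":1},{"delta_pos":[0,0,0],"delta_rot":[0,0,0],"hand":1}]'
python3 -m handwheel '[{"delta_pos":[0.0006,0,0],"delta_rot":[0,0,0],"hand":1},{"delta_pos":[0,0,0],"delta_rot":[0,0,0],"hand":1},{"delta_pos":[0,0,0],"delta_rot":[0,0,0],"hand":1}]'
```

```text
time_s: 25.92
tool_pos: [0.4657, 0.2067, 0.0527]
eef_rot: [-0.591, -0.387, 0.592, -0.387]
ft_force: [-0.7, -1.0, 4.9]
gripper_width: 0.0123
time_s: 26.17
tool_pos: [0.4658, 0.2067, 0.0527]
eef_rot: [-0.591, -0.387, 0.592, -0.387]
ft_force: [-2.1, -1.0, 8.4]
gripper_width: 0.0124
```

```bash
python3 -m handwheel '[{"delta_pos":[-0.0008,0,0],"delta_rot":[0,0,0],"hand":1},{"delta_pos":[0,0,0],"delta_rot":[0,0,0],"hand":1},{"delta_pos":[0,0,0],"delta_rot":[0,0,0],"hand":0.8},{"delta_pos":[0,0,0],"delta_rot":[0,0,0],"hand":0.7},{"delta_pos":[0,0,0],"delta_rot":[0,0,0],"hand":0.5}]'
python3 -m handwheel '[{"delta_pos":[0,0,0],"delta_rot":[0,0,0],"hand":0.3},{"delta_pos":[0,0,0],"delta_rot":[0,0,0],"hand":0.2},{"delta_pos":[0,0,0],"delta_rot":[0,0,0],"hand":0.2},{"delta_pos":[0,0,0],"delta_rot":[0,0,0],"hand":0.2}]'
python3 -m handwheel '[{"delta_pos":[-0.01,0,0],"delta_rot":[0,0,0],"hand":0.2},{"delta_pos":[-0.02,0,0],"delta_rot":[0,0,0],"hand":0.2},{"delta_pos":[-0.03,0,0],"delta_rot":[0,0,0],"hand":0.2},{"delta_pos":[-0.035,0,0],"delta_rot":[0,0,0],"hand":0},{"delta_pos":[-0.035,0,0],"delta_rot":[0,0,0],"hand":0}]'
python3 -m handwheel '[{"delta_pos":[-0.03,0,0],"delta_rot":[0,0,0],"hand":0},{"delta_pos":[0,0.03,0],"delta_rot":[0,0,0],"hand":0},{"delta_pos":[0,0.035,0],"delta_rot":[0,0,0],"hand":0},{"delta_pos":[0,0.035,0],"delta_rot":[0,0,0],"hand":0},{"delta_pos":[0,0.035,0],"delta_rot":[0,0,0],"hand":0}]'
python3 - <<'E'
import cv2,numpy as np
from rig import optics,readout
print(readout.state()["time_s"],readout.state()["tool_pos"])
o=[]
for n,(x,y,w,h) in (("side",(260,190,100,90)),("top",(240,190,90,90))):
    im,d=optics.get_image(n);np.savez(""+n+"7.npz",im=im,d=d);cv2.imwrite(f"pics/{n}7.png",im[:,:,::-1]);o.append(cv2.resize(im[y:y+h,x:x+w,::-1],None,fx=4.2,fy=4.2,interpolation=cv2.INTER_CUBIC))
cv2.imwrite("pics/g11.png",np.hstack(o))
E
```

```text
time_s: 26.58
tool_pos: [0.4656, 0.2066, 0.0522]
eef_rot: [-0.591, -0.387, 0.592, -0.387]
ft_force: [0.1, -0.2, 0.4]
gripper_width: 0.0359
time_s: 26.92
tool_pos: [0.4657, 0.2067, 0.0524]
eef_rot: [-0.591, -0.387, 0.592, -0.387]
ft_force: [-0.0, 0.5, -0.4]
gripper_width: 0.0684
time_s: 27.33
tool_pos: [0.4651, 0.2064, 0.1839]
eef_rot: [-0.591, -0.388, 0.592, -0.387]
ft_force: [1.5, 0.5, 0.4]
gripper_width: 0.085
time_s: 27.75
tool_pos: [0.5909, 0.1522, 0.214]
eef_rot: [0.592, 0.387, -0.591, 0.388]
ft_force: [0.3, 0.6, 1.3]
gripper_width: 0.0853
27.75 [0.59086052 0.15224906 0.21401016]
```

View pics/g11.png

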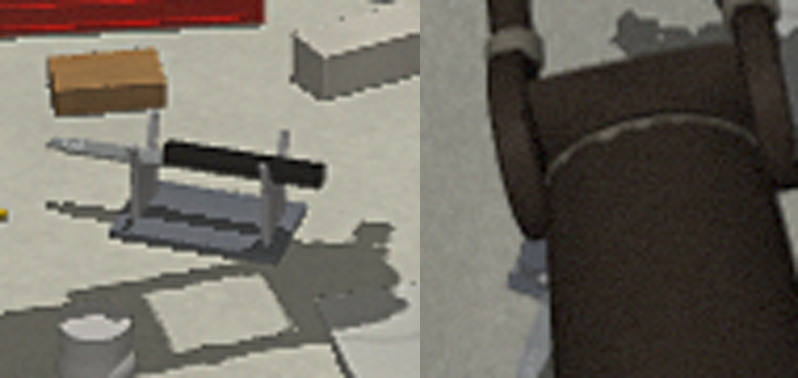

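View pics/side7.png

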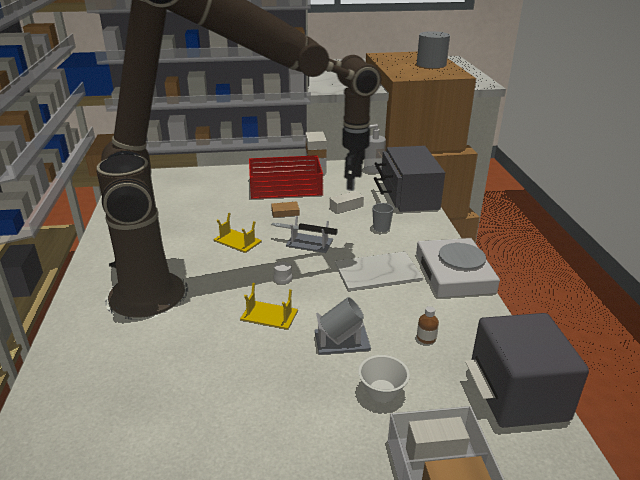

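The side view shows the spatula lying across both forks, right way up. I'll clear the arm to check it from above.

```bash
python3 -m handwheel '[{"delta_pos":[0,0.01,0.025],"delta_rot":[0,0,0],"hand":0},{"delta_pos":[0,0.01,0.035],"delta_rot":[0,0,0],"hand":0},{"delta_pos":[0,0.01,0.038],"delta_rot":[0,0,0],"hand":0},{"delta_pos":[0,0.01,0.038],"delta_rot":[0,0,0],"hand":0},{"delta_pos":[0,0.01,0.038],"delta_rot":[0,0,0],"hand":0}]'
python3 -m handwheel '[{"delta_pos":[0,0,0.038],"delta_rot":[0,0,0],"hand":0},{"delta_pos":[0,0,0.035],"delta_rot":[0,0,0],"hand":0},{"delta_pos":[0,0,0.02],"delta_rot":[0,0,0],"hand":0},{"delta_pos":[0,0,0],"delta_rot":[0,0,0],"hand":0},{"delta_pos":[0,0,0],"delta_rot":[0,0,0],"hand":0}]'
python3 -m handwheel '[{"delta_pos":[0,0,0],"delta_rot":[0,0,0],"hand":0},{"delta_pos":[0,0,0],"delta_rot":[0,0,0],"hand":0},{"delta_pos":[0,0,0],"delta_rot":[0,0,0],"hand":0}]'
python3 - <<'E'
from h import *
from rig import optics,readout
s=readout.state();print(s["time_s"],s["tool_pos"],s["qd"].round(3))
im,d=optics.get_image("top");np.savez("top8.npz",im=im,d=d)
cv2.imwrite("pics/top8.png",cv2.resize(im[195:285,230:330,::-1],None,fx=6,fy=6,interpolation=cv2.INTER_CUBIC))
w=im[200:280,240:320];m=(w.max(2)<45).astype(np.uint8)
k,l,st,_=cv2.connectedComponentsWithStats(m);i=1+np.argmax(st[1:,4]);ys,xs=np.where(l==i)
A=onz("top",np.c_[xs+240,ys+200],.066);c=A.mean(0);v=np.linalg.svd(A-c)[2][0];v*=-np.sign(v[0])
print("handle",st[i],c,v,"ext",np.ptp((A-c)@v),"yaw",np.degrees(np.arctan2(v[1],v[0])),"origin",c+.025*v)
E
```

```text
time_s: 28.27
tool_pos: [0.5646, -0.0277, 0.2129]
eef_rot: [-0.591, -0.388, 0.592, -0.387]
ft_force: [0.3, 0.0, 0.2]
gripper_width: 0.0853
time_s: 28.68
tool_pos: [0.5279, -0.1123, 0.213]
eef_rot: [0.592, 0.387, -0.592, 0.386]
ft_force: [-0.3, 0.0, 0.4]
gripper_width: 0.0854
time_s: 28.93
tool_pos: [0.5289, -0.1107, 0.2125]
eef_rot: [-0.591, -0.388, 0.591, -0.388]
ft_force: [-0.2, 0.1, -1.0]
gripper_width: 0.0852
28.9333 [ 0.52893468 -0.11070202  0.2125375 ] [-0.     0.003 -0.001 -0.002 -0.003 -0.   ]
handle [ 34  12  20  47 261] [0.48447104 0.19500881 0.066     ] [-9.31942225e-01  3.62606798e-01 -2.51424874e-29] ext 0.129649366116074 yaw 158.73962501985795 origin [0.46117249 0.20407398 0.066     ]
```

View pics/top8.png

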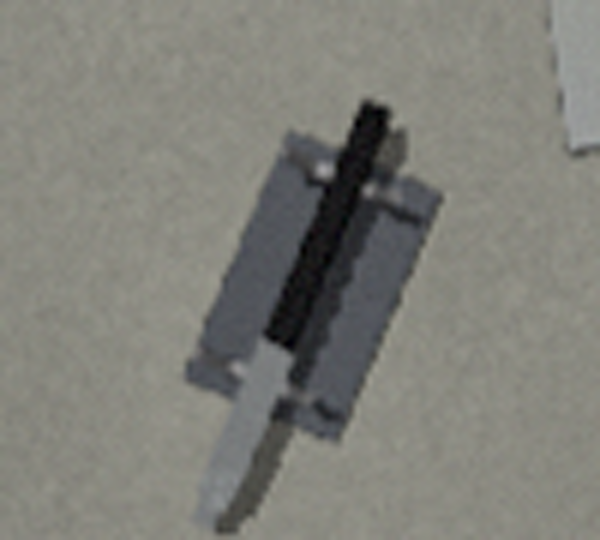

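```bash
python3 - <<'E'
from h import *
e=onz("top",[[230+375/6,195+105/6],[230+281/6,195+343/6],[230+205/6,195+520/6]],.066);e[2]=onz("top",[[230+205/6,195+522/6]],.053)[0];print(e)
v=e[1]-e[0];L=np.linalg.norm(v);v/=L;print(L,np.degrees(np.arctan2(v[1],v[0])))
o1=e[1]-.035*v;o2=e[0]+.085*v;o3=e[2]-.125*v;print(o1,o2,o3)
for o in(o1,o2,o3): d=o[:2]-[.4667,.2068];print("along,across rest",d@[.917,-.399],d@[.399,.917])
# forks in this picture (top of arms) left/right gaps
f=onz("top",[[230+(318)/6,195+168/6],[230+372/6,195+190/6]],.055);print(f)
im=np.load("top0.npz")["im"].astype(int);im2=np.load("top8.npz")["im"].astype(int)
D=(np.abs(im-im2).max(2)>60).astype(np.uint8);D=cv2.morphologyEx(D,cv2.MORPH_OPEN,np.ones((3,3)));n,l,s,c=cv2.connectedComponentsWithStats(D);print([(s[i].tolist()) for i in range(1,n) if s[i][4]>15])
E
```

```text
[[0.54321751 0.17074219 0.066     ]
 [0.4349407  0.21491371 0.066     ]
 [0.3543808  0.25203958 0.053     ]]
0.1169401160992923 157.80699746367654
[0.46734778 0.20169324 0.066     ] [0.46451459 0.20284904 0.066     ] [0.47012039 0.20482361 0.053     ]
along,across rest 0.0026316149745513957 -0.004424432986386887
along,across rest -0.0004275926637629993 -0.004495007567807839
along,across rest 0.0039250731022014845 -0.0004476120486030877
[[0.5159752  0.19835326 0.055     ]
 [0.50526967 0.17352839 0.055     ]]
[[343, 141, 8, 42, 217], [377, 153, 92, 65, 3736], [288, 213, 7, 9, 52], [428, 213, 4, 4, 16], [363, 222, 95, 202, 10899], [58, 299, 180, 181, 14798], [145, 307, 154, 101, 4730], [3, 347, 9, 19, 137], [369, 407, 26, 10, 148], [239, 411, 64, 69, 2550], [393, 421, 36, 59, 1420]]
```

```bash
python3 -c "
from rig import job,readout
print(readout.state()['ft_force'].round(1));print(job.sign_off())"
```

```text
[-0.4  0.3 -0.7]
the job is handed in; nothing more can be done
None
```

The job is done and handed in at about 29 s. The spatula was dipped, held and then laid across both forks of the grey rest, right way up, and released.

- **First try failed:** Joint 6 hit its limit (-2.94 rad) with the blade tip about 2.5 cm into the cup, and there was next to no force on the wrist. I pulled out, laid the spatula back on the slab (up to about 16 N at touchdown), turned the grip half round and did the dip again. The blade therefore went into the cup twice, once partway.
- **Dip:** The tip was about 1 cm from the cup's inner bottom, within about 2 mm of its axis. It was held there for about 2 s at no more than about 1 N.
- **Laying down:** Contact force peaked at about 8 N, and I eased it off before opening the fingers.
- **Last checks:**
  - **Position:** The top picture puts the spatula's origin 0 to 4 mm along the rest from the midpoint.
  - **Sideways:** It puts the spatula 0 to 4 mm off the trough's centre line, inside the 7 mm of play. The arm's own reading was within about 1 mm of the midpoint. The spread comes from pixel size and hand-picked points.
  - **Angle:** The spatula lies within about 1.5 degrees of the rest's direction.
  - **Handle mask:** My automatic handle mask had caught some shadow, so I used hand-picked ends instead.
- **Other objects:** Where the arm or its shadow didn't cover them, the before-and-after top pictures show nothing else moved. The side picture shows the rest standing where they were. The arm ended clear of everything.

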